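# Tea at the desk: find the full tin

## Robot

A 6-joint arm with a two-finger parallel gripper is mounted at the origin on the work surface; the furniture and walls round the work are solid. World frame = base frame: x ahead of the robot, y to its left, z up, the work surface at z = 0. Lengths are in m, angles in rad, forces in N, time in s.
With the tool pointing down it reaches from about 0.275 to 0.975 m from the base axis. Payload 8.4 kg.
Tool frame: the origin (TCP) lies on the centre line of the jaws, within the pads' length; the fingertips stand 8 mm ahead of it and the grasp point (between the pads) lies 11 mm behind it (r.tips_ahead is the z of the fingertips in the tool frame, in m); z points along the fingers, y is the direction in which the jaws open and shut (so a half turn about z gives the same grasp; the last joint's range is limited). The gripper opens to 92 mm and grips with 3 to 60 N. Pads are 20 mm wide; open, the fingers measure 128 mm over their backs; the gripper's body (75 mm by 189 mm) begins 69 mm behind the grasp point.
Start: joints at [1.299, 0.353, 1.633, -0, 1.155, -0.002], TCP at [0.167, 0.602, 0.223] pointing down, gripper open.
Joint ranges: [-2.63, 2.63], [-0.92, 2.1], [0.06, 2.66], [-1.3, 4.44], [0, 2.69], [-3.02, 3.02]. Speed limits (rad/s): [2.22, 2.22, 2.79, 3.14, 3.14, 3.14].

## Interface

Orientations are given as a rotation vector (axis times angle).
In Python, from rig import telemetry, cams, r gives the robot as it stands.
- The arm moves only by the tool servo_tool, never from a script. Its argument "moves" is a list of rows, each an object of numbers: "tx", "ty", "tz": the shift along the tool's x, y, z normalised to -1 to 1, where 1 is 6 cm; "wx", "wy", "wz": the turn, a rotation vector about the tool's x, y, z normalised to -1 to 1, where 1 is 6 degrees; "fingers": the closure, from -1 (fully open) to 1 (shut). In form: [{"tx": .., "ty": .., "tz": .., "wx": .., "wy": .., "wz": .., "fingers": ..}, ...]. A call has 1 to 8 rows; each row shifts and turns the commanded pose from where the row before left it, along the tool's axes as they then stand; what a row does not reach is not made up. A row lasts 1/8 s, in which the tool goes at most 62.5 mm and 10.7 degrees, less where a joint would pass 70% of its speed; a pose out of reach is approached as far as the arm can. A call with a number of a shift or a turn outside -1 to 1 is refused whole. A call with a gripper value outside its range is refused whole. The fingers move at their own pace and stop on an object; "force" is the grip in N (left out, the last holds). Time passes only in rows, so rows that do not move let the fingers close. It gives the time, the measured TCP pose, the force and the opening at its end, in the units of the state.
- telemetry.state(): the state, without advancing time (a new reading comes with each control period).
- cams.grab_frame(name): name is "scene" or "top" or "wrist"; returns the picture (420x560x3 uint8, red, green, blue); there is no depth.
- cams.calibration(name): a dict with "K" (3x3 intrinsics, pixels), "position" and "attitude" of the camera in the world. Camera axes: x right, y up, looking along -z (the intrinsics and any distortion apply to the point x, -y, -z); pixel columns grow to the right and rows downward; lengths in m; the calibration is good to about 2 mm. A picture is of the moment at which its call begins: read the wrist's pose just before it. calibration takes no time and is no camera call; for the wrist camera it gives the pose at the moment of the call.
- r.sign_off(): hands the job in, once; it reports no verdict.
The state is a dict: "time": time; "joint_positions": joint angles; "joint_vel": joint speeds; "tau": joint torques, N m; "tcp_pos": TCP position; "tool_rot": TCP orientation; "force": force on the tool from outside, world axes, zero at the start; "wrist_torque": the same for the moment, N m; "opening": finger opening in m.
Only numpy, scipy, OpenCV 4.12 (cv2) and the standard library are available. Lean on these libraries where they do the work, as an engineer would, in place of code of your own. Each camera call takes 0.05 s, during which the arm holds its last target.

## Task

Get ready to make tea: lift the teapot off its wooden stand by its overhead handle, set it down upright in the middle of the round coaster and let go. Then, going from left to right as the robot sees them, lift each of the three identical tea tins in turn about 5 cm straight up from its place on the tray to feel its weight, putting the lighter ones back upright where they stood; one tin is clearly heavier than the other two. Finish holding that heaviest tin up in the gripper, upright and still, at least 15 cm clear of the desk with the other two back in place (the program ends while holding it), and leave everything else on the desk undisturbed.

Things in the scene. Friction and masses are not known exactly. Their poses are not given: they have to be found in the camera images.
- teapot_handle (a point): centre of the dark steel teapot's level wooden handle grip, 16 mm thick, 56 mm long along this frame's y; on the pot's axis, 152 mm above its underside; z up, +y to the spout. Pot 96 mm wide, foot 68 mm; spout reaches 75 mm out, 74 mm up; thin side wires 46 mm either side; lid knob ends 98 mm up. 0.55 kg, loose, on the stand at first
- stand_top (a point): centre of the top of the fixed round wooden stand, 110 mm across, 30 mm high; it may be to the left or right of the coaster
- coaster_top (a point): centre of the top of the fixed round leather coaster, 96 mm across, its top 6 mm above the desk
- tray: fixed flat wooden tray, 110 mm (x) by 390 mm (y), rim 16 mm high and 6 mm thick; origin at the centre of its underside, y along its length to the robot's left. The tins stand on its floor, 6 mm above the desk, at y = +130 (left), 0 (middle) and -130 mm (right), on its middle line
- tin_1_center (a point): closed plain steel tea tin, smooth upright cylinder 60 mm in diameter, 84 mm high; one of three that look exactly alike and stand in a row on the tray, in any order. One of the three weighs 0.42 to 0.53 kg, the other two 0.14 to 0.18 kg. This point is its centre, 42 mm above its underside; z is up along its axis
- tin_2_center (a point): closed plain steel tea tin, smooth upright cylinder 60 mm in diameter, 84 mm high; one of three that look exactly alike and stand in a row on the tray, in any order. One of the three weighs 0.42 to 0.53 kg, the other two 0.14 to 0.18 kg. This point is its centre, 42 mm above its underside; z is up along its axis
- tin_3_center (a point): closed plain steel tea tin, smooth upright cylinder 60 mm in diameter, 84 mm high; one of three that look exactly alike and stand in a row on the tray, in any order. One of the three weighs 0.42 to 0.53 kg, the other two 0.14 to 0.18 kg. This point is its centre, 42 mm above its underside; z is up along its axis
- desk_clock: bystander, to be left alone: small round brass clock on a walnut foot, 35x80x87 mm, at the back right; origin at the centre of its underside
- mug: bystander, to be left alone: white mug with a handle, 84x123x91 mm, at the left; origin at the centre of its underside
- binder_clip: bystander, to be left alone: black spring clip standing on its jaws, 32x31x43 mm, between the stand and the coaster; origin at the centre of its underside
- ink_bottle: bystander, to be left alone: square ink bottle with a black cap, 49x48x58 mm, at the left; origin at the centre of its underside
- eraser: bystander, to be left alone: eraser, 21x52x12 mm, at the right; origin at the centre of its underside
Things that resemble listed ones, but are neither listed nor needed, are in the scene too. Leave any purple look-alike of the part that bears tin_1_center alone.

How it is judged:
On the way, in this order (a step that is already met when the one before it is completed fails the run):
1. the teapot stands upright on the coaster, let go (horizontal distance between teapot_handle and coaster_top below 0.025 m and z of teapot_handle in the frame of coaster_top between 0.147 and 0.157 m and angle between teapot_handle's own z axis and vertical below 0.1 rad and contact force between teapot and the fingers below 0.05 N), for 0.3 s.
2. the left tin is lifted off the tray above its place (((z of tin_1_center in the frame of tray above 0.08 m and y of tin_1_center in the frame of tray between 0.07 and 0.19 m and angle between tin_1_center's own z axis and vertical below 0.4 rad and contact force between tin_1 and the fingers above 0.5 N) or (z of tin_2_center in the frame of tray above 0.08 m and y of tin_2_center in the frame of tray between 0.07 and 0.19 m and angle between tin_2_center's own z axis and vertical below 0.4 rad and contact force between tin_2 and the fingers above 0.5 N) or (z of tin_3_center in the frame of tray above 0.08 m and y of tin_3_center in the frame of tray between 0.07 and 0.19 m and angle between tin_3_center's own z axis and vertical below 0.4 rad and contact force between tin_3 and the fingers above 0.5 N))), for 0.2 s.
3. the middle tin is lifted off the tray above its place (((z of tin_1_center in the frame of tray above 0.08 m and y of tin_1_center in the frame of tray between -0.06 and 0.06 m and angle between tin_1_center's own z axis and vertical below 0.4 rad and contact force between tin_1 and the fingers above 0.5 N) or (z of tin_2_center in the frame of tray above 0.08 m and y of tin_2_center in the frame of tray between -0.06 and 0.06 m and angle between tin_2_center's own z axis and vertical below 0.4 rad and contact force between tin_2 and the fingers above 0.5 N) or (z of tin_3_center in the frame of tray above 0.08 m and y of tin_3_center in the frame of tray between -0.06 and 0.06 m and angle between tin_3_center's own z axis and vertical below 0.4 rad and contact force between tin_3 and the fingers above 0.5 N))), for 0.2 s.
4. the right tin is lifted off the tray above its place (((z of tin_1_center in the frame of tray above 0.08 m and y of tin_1_center in the frame of tray between -0.19 and -0.07 m and angle between tin_1_center's own z axis and vertical below 0.4 rad and contact force between tin_1 and the fingers above 0.5 N) or (z of tin_2_center in the frame of tray above 0.08 m and y of tin_2_center in the frame of tray between -0.19 and -0.07 m and angle between tin_2_center's own z axis and vertical below 0.4 rad and contact force between tin_2 and the fingers above 0.5 N) or (z of tin_3_center in the frame of tray above 0.08 m and y of tin_3_center in the frame of tray between -0.19 and -0.07 m and angle between tin_3_center's own z axis and vertical below 0.4 rad and contact force between tin_3 and the fingers above 0.5 N))), for 0.2 s.
At the end, for the whole second after the job is handed in: The heaviest tin is held still by the fingers alone, upright within 0.3 rad, its centre over 0.17 m above the desk; the two light tins (each under 2.8 N on the tray) stand let go within 30 mm of where they stood; the teapot stands let go within 25 mm of the coaster's centre (all of step 1 and ((height (world z) of tin_1_center above 0.17 m and angle between tin_1_center's own z axis and vertical below 0.3 rad and contact force between tin_1 and the fingers above 1 N and linear speed of tin_1 below 0.03 m/s and contact force between tin_1 and tray below 0.05 N and contact force between tin_1 and teapot below 0.05 N and contact force between tin_1 and stand below 0.05 N and contact force between tin_1 and coaster below 0.05 N and contact force between tin_1 and tin_2 below 0.05 N and contact force between tin_1 and tin_3 below 0.05 N and distance of each of tin_2_center, tin_3_center from where it was at the start of the episode below 0.03 m and angle between each of tin_2_center, tin_3_center's own z axis and vertical below 0.1 rad and contact force between each of tin_2, tin_3 and the arm below 0.05 N and contact force between each of tin_2, tin_3 and the fingers below 0.05 N and contact force between tin_2 and tray between 0.7 and 2.8 N and contact force between tin_3 and tray between 0.7 and 2.8 N) or (height (world z) of tin_2_center above 0.17 m and angle between tin_2_center's own z axis and vertical below 0.3 rad and contact force between tin_2 and the fingers above 1 N and linear speed of tin_2 below 0.03 m/s and contact force between tin_2 and tray below 0.05 N and contact force between tin_2 and teapot below 0.05 N and contact force between tin_2 and stand below 0.05 N and contact force between tin_2 and coaster below 0.05 N and contact force between tin_2 and tin_1 below 0.05 N and contact force between tin_2 and tin_3 below 0.05 N and distance of each of tin_1_center, tin_3_center from where it was at the start of the episode below 0.03 m and angle between each of tin_1_center, tin_3_center's own z axis and vertical below 0.1 rad and contact force between each of tin_1, tin_3 and the arm below 0.05 N and contact force between each of tin_1, tin_3 and the fingers below 0.05 N and contact force between tin_1 and tray between 0.7 and 2.8 N and contact force between tin_3 and tray between 0.7 and 2.8 N) or (height (world z) of tin_3_center above 0.17 m and angle between tin_3_center's own z axis and vertical below 0.3 rad and contact force between tin_3 and the fingers above 1 N and linear speed of tin_3 below 0.03 m/s and contact force between tin_3 and tray below 0.05 N and contact force between tin_3 and teapot below 0.05 N and contact force between tin_3 and stand below 0.05 N and contact force between tin_3 and coaster below 0.05 N and contact force between tin_3 and tin_1 below 0.05 N and contact force between tin_3 and tin_2 below 0.05 N and distance of each of tin_1_center, tin_2_center from where it was at the start of the episode below 0.03 m and angle between each of tin_1_center, tin_2_center's own z axis and vertical below 0.1 rad and contact force between each of tin_1, tin_2 and the arm below 0.05 N and contact force between each of tin_1, tin_2 and the fingers below 0.05 N and contact force between tin_1 and tray between 0.7 and 2.8 N and contact force between tin_2 and tray between 0.7 and 2.8 N))); the arm keeps its last pose, push and grip.
It fails at once if a bystander is pushed more than 30 mm (distance of any of desk_clock, mug, binder_clip, ink_bottle, eraser from where it was at the start of the episode above 0.03 m).
It fails at once if the teapot or a tin is tipped over (angle between any of teapot_handle, tin_1_center, tin_2_center, tin_3_center's own z axis and vertical above 0.6 rad).
It also fails if it takes over 70 s, if anything falls off the work surface, if the arm or the gripper's body presses on something with over 40 N, if the wrist force passes 120 N, or if a joint passes its speed limit or range.

## Working session

There is one attempt and no reset: what is moved stays moved. The work goes in short steps, Python scripts to look and compute and a tool call to move; the robot and the scene stay as the last step left them, time stands still between calls to the robot, and variables do not carry over. Pictures are saved under pics/ and viewed, and the job is handed in when it is done.

Besides the shell and the picture viewer there is one more tool, called after "Request:" as name(argument=value, ...), one argument or row to a line, values as JSON. servo_tool: Moves the arm, as the interface text tells. Scaled input: -1 to 1 covers 6 cm each way for a shift and 6 degrees each way for a turn. Its arguments: {"type":"object","properties":{"moves":{"type":"array"},"force":{"type":"number"}},"required":["moves"]}

```bash
ls; mkdir -p pics; python3 - <<'E'
from rig import telemetry, cams, r
import cv2
print(telemetry.state())
for n in ["scene","top","wrist"]:
    c=cams.calibration(n); print(n,c)
    cv2.imwrite(f"pics/{n}0.png",cams.grab_frame(n)[:,:,::-1])
print(telemetry.state()["time"], r.tips_ahead)
E
```

```text
pics
{'time': 0.0, 'joint_positions': array([ 1.29861434e+00,  3.53607480e-01,  1.63412030e+00, -6.85084624e-06,
        1.15519977e+00, -2.41984630e-03]), 'joint_vel': array([ 0.00247564, -0.00188673,  0.00081149, -0.00074556, -0.00075109,
       -0.00071387]), 'tau': array([ 4.68936094e-03, -5.93832135e+01, -3.34229600e+01,  7.02102506e-02,
        2.32973235e-02, -1.23670097e-04]), 'tcp_pos': array([0.16644974, 0.60193321, 0.22189501]), 'tool_rot': array([-4.22429559e-01, -3.11288361e+00,  2.07834040e-03]), 'force': array([ 0.11485004, -0.02234211,  0.75199291]), 'wrist_torque': array([-0.01306309, -0.02258326, -0.02635819]), 'opening': 0.09202612706127809}
scene {'K': array([[490.89113715,   0.        , 278.13456436],
       [  0.        , 490.89113715, 208.26769478],
       [  0.        ,   0.        ,   1.        ]]), 'position': array([-0.26059183, -0.84407397,  0.61174168]), 'attitude': array([ 1.13728397, -0.38905888, -0.59279601])}
top {'K': array([[429.81980672,   0.        , 281.17487144],
       [  0.        , 429.81980672, 212.30528401],
       [  0.        ,   0.        ,   1.        ]]), 'position': array([0.2658129 , 0.07269368, 1.40828489]), 'attitude': array([ 0.11254457, -0.10853973, -1.59743817])}
wrist {'K': array([[306.73386535,   0.        , 278.90920321],
       [  0.        , 306.73386535, 211.10291612],
       [  0.        ,   0.        ,   1.        ]]), 'position': array([0.10221059, 0.6200193 , 0.38316024]), 'attitude': array([-0.2124482 , -0.15908661,  1.29441566])}
0.15 0.008
```

View pics/scene0.png

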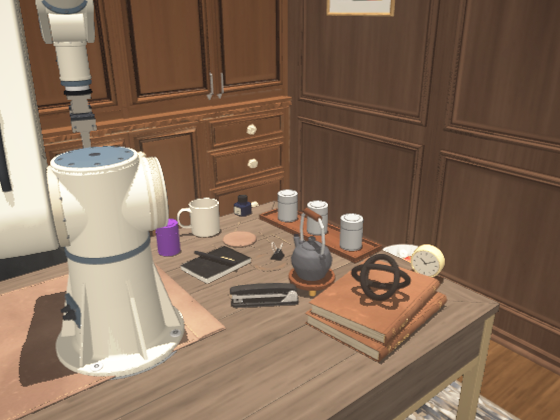

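View pics/top0.png

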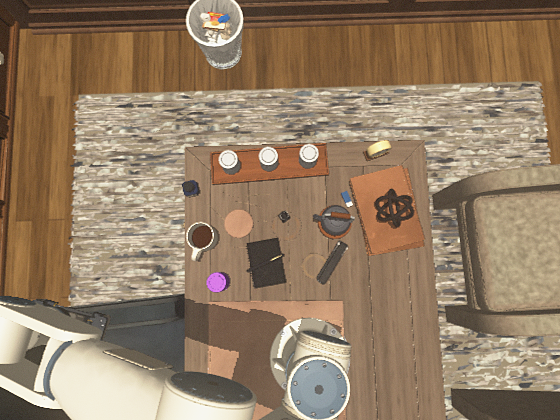

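View pics/wrist0.png

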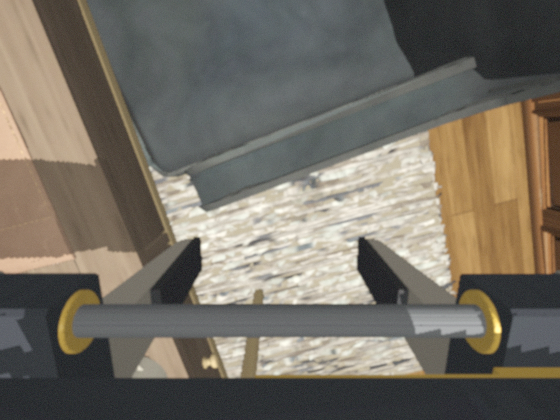

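The scene picture shows the pot on its stand at about (312,260), the coaster at (239,240) and the tins at (288,205), (317,217), (351,232). In the top view the pot is at (334,220), the coaster at (238,223), and the tins at (229,159), (268,157), (309,153). The purple look-alike is at (218,282). I'll enlarge and measure.

```bash
cat > h.py <<'E'
import numpy as np, cv2
from scipy.spatial.transform import Rotation as R
from rig import telemetry, cams, r
def ray(cal,u,v):
    K=cal["K"]; d=np.array([(u-K[0,2])/K[0,0],-(v-K[1,2])/K[1,1],-1.])
    return np.array(cal["position"]),R.from_rotvec(cal["attitude"]).as_matrix()@d
def onz(cal,u,v,z):
    p,d=ray(cal,u,v); return p+d*(z-p[2])/d[2]
def tri(c1,uv1,c2,uv2):
    p,d=ray(c1,*uv1);q,e=ray(c2,*uv2)
    d=d/np.linalg.norm(d);e=e/np.linalg.norm(e)
    s=np.linalg.lstsq(np.c_[d,-e],q-p,rcond=None)[0]
    a=p+s[0]*d;b=q+s[1]*e
    return (a+b)/2,np.linalg.norm(a-b)
def proj(cal,P):
    c=R.from_rotvec(cal["attitude"]).as_matrix().T@(np.asarray(P)-cal["position"])
    K=cal["K"]; return np.array([K[0,2]+K[0,0]*c[0]/-c[2],K[1,2]+K[1,1]*c[1]/c[2]])
E
python3 - <<'E'
from h import *
a=cv2.imread("pics/top0.png"); 
cv2.imwrite("pics/topz.png",cv2.resize(a[140:290,180:380],None,fx=4,fy=4,interpolation=cv2.INTER_CUBIC))
a=cv2.imread("pics/scene0.png"); 
cv2.imwrite("pics/scenez.png",cv2.resize(a[180:320,220:420],None,fx=4,fy=4,interpolation=cv2.INTER_CUBIC))
t=cams.calibration("top")
for n,u,v,z in [("L",229,155,.09),("M",268,153,.09),("R",309,149,.09),("coaster",238,223,.006),("clip",284,216,.0),("handle",336,214,.182),]:
    print(n,onz(t,u,v,z))
for u,v in [(211,148),(328,142),(327,175),(212,184)]: print(onz(t,u,v,.016))
E
```

```text
L [0.63951975 0.23271411 0.09      ]
M [0.64226767 0.10940273 0.09      ]
R [ 0.65133775 -0.02053259  0.09      ]
coaster [0.43250558 0.2161542  0.006     ]
clip [0.45198012 0.06438839 0.        ]
handle [ 0.42926567 -0.08429947  0.182     ]
[0.68643086 0.3016095  0.016     ]
[ 0.69518253 -0.09023136  0.016     ]
[ 0.58245968 -0.08191197  0.016     ]
[0.56356636 0.29908585 0.016     ]
```

View pics/topz.png

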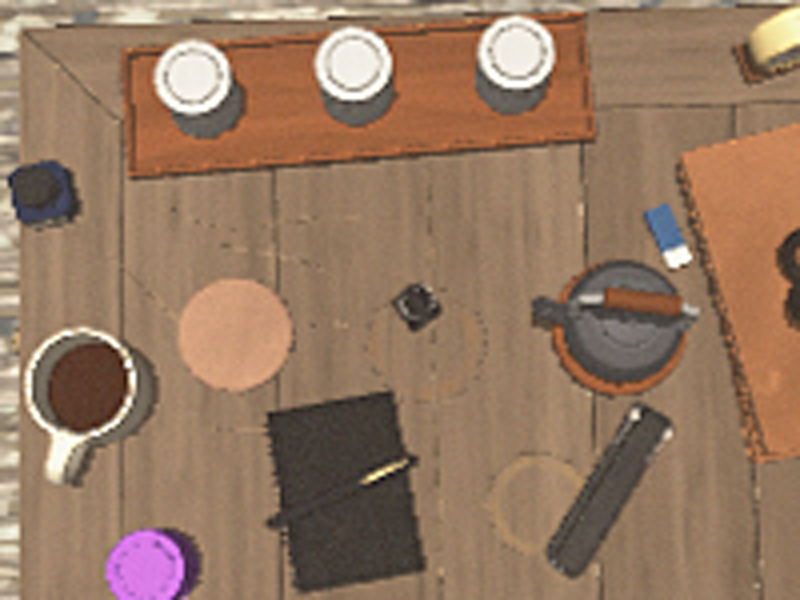

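View pics/scenez.png

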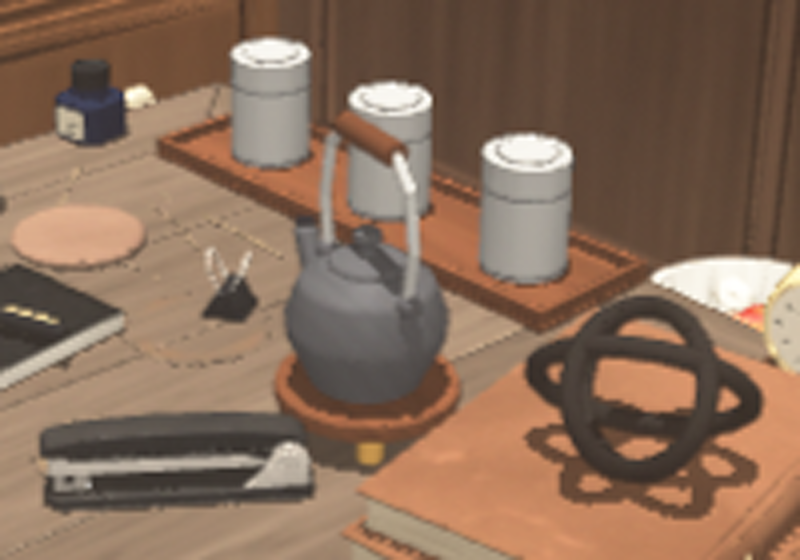

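```bash
python3 - <<'E'
from h import *
t=cams.calibration("top"); s=cams.calibration("scene")
T=cv2.imread("pics/top0.png").astype(int); S=cv2.imread("pics/scene0.png").astype(int)
def reg(m,box,k=3):
    u0,v0,u1,v1=box; mm=np.zeros(m.shape,np.uint8); mm[v0:v1,u0:u1]=m[v0:v1,u0:u1]
    n,l,st,c=cv2.connectedComponentsWithStats(mm); i=1+np.argmax(st[1:,4])
    e=cv2.minAreaRect(np.argwhere(l==i)[:,::-1].astype(np.float32)); return c[i],st[i],e
hsv=cv2.cvtColor(T.astype(np.uint8),cv2.COLOR_BGR2HSV).astype(int)
hs=cv2.cvtColor(S.astype(np.uint8),cv2.COLOR_BGR2HSV).astype(int)
for n,b in [("L",(215,145,245,175)),("M",(255,142,283,172)),("R",(295,140,323,170))]:
    c,st,e=reg((T.min(2)>185),b); print(n,c,st,onz(t,*c,.09))
print(T[223,238],T[223,250],T[223,260],T[215,340])
c,st,e=reg((hsv[:,:,1]>90)&(T[:,:,2]>170)&(T[:,:,2]-T[:,:,0]>70),(215,200,262,245)); print("coaster",c,st,onz(t,*c,.006))
c1,st,e=reg((T[:,:,2]-T[:,:,0]>55),(325,205,353,219)); print("grip top",c1,st,e)
c2,st,e2=reg((S[:,:,2]-S[:,:,0]>60)&(S[:,:,2]>90),(298,205,326,224)); print("grip scene",c2,st,e2)
P,g=tri(t,c1,s,c2); print(P,g)
for z in (.182,.19): print(onz(t,*c1,z),onz(s,*c2,z))
# predicted checks
def crop(u,v): return 180+(u+.5)/4-.5,140+(v+.5)/4-.5
print("stand",onz(t,*crop(622,328),.03))
print("grip ends", onz(t,*crop(606,297),.182),onz(t,*crop(683,307),.182))
print("spout",onz(t,*crop(545,308),.104))
for n,u,v,z in [("mug",85,385,.09),("clip",416,305,.02),("eraser",668,236,.01),("inkcap",38,187,.058),("purple",145,568,.08)]: print(n,onz(t,*crop(u,v),z))
cs=[onz(t,*crop(u,v),.016) for u,v in [(125,50),(584,15),(594,137),(131,177)]]
print(cs,np.mean(cs,0))
E
```

```text
L [227.48888889 158.89333333] [219 150  18  18 225] [0.62702268 0.23763618 0.09      ]
M [267.8558952  155.48471616] [259 147  19  18 229] [0.6342053  0.11005868 0.09      ]
R [308.6347032  152.70319635] [300 144  18  18 219] [ 0.63931917 -0.01891873  0.09      ]
[117 152 205] [120 154 208] [ 96 120 145] [ 60  92 151]
coaster [238.11004785 223.09888357] [224 210  29  28 627] [0.43216796 0.21579767 0.006     ]
grip top [341.83962264 214.02830189] [331 206  22  13 106] ((342.51837158203125, 214.39451599121094), (10.631872177124023, 22.987831115722656), 73.3007583618164)
grip scene [311.40298507 212.65671642] [304 208  16  10  67] ((311.3461608886719, 212.76922607421875), (16.496618270874023, 4.2171807289123535), 29.74488067626953)
[ 0.42522114 -0.09818624  0.18685945] 0.007029918183827543
[ 0.42868282 -0.10108359  0.182     ] [ 0.42923044 -0.08869338  0.182     ]
[ 0.42762029 -0.0999499   0.19      ] [ 0.41638882 -0.10275542  0.19      ]
stand [ 0.42480047 -0.0997718   0.03      ]
grip ends [ 0.43004655 -0.07029936  0.182     ] [ 0.42114808 -0.12526589  0.182     ]
spout [ 0.43339939 -0.03240342  0.104     ]
mug [0.38605604 0.32237723 0.09      ]
clip [0.44978323 0.06571517 0.02      ]
eraser [ 0.50227767 -0.14372847  0.01      ]
inkcap [0.54903788 0.36560188 0.058     ]
purple [0.24555951 0.27887751 0.08      ]
[array([0.67222656, 0.30211766, 0.016     ]), array([ 0.69067469, -0.08208266,  0.016     ]), array([ 0.5861526 , -0.08580162,  0.016     ]), array([0.56395016, 0.29784341, 0.016     ])] [0.628251  0.1080192 0.016    ]
```

```bash
cat >> h.py <<'E'
import sys, json
def plan(target, ang=None, n=8, fingers=-1, polar=False):
    """target xyz of TCP; ang = desired world heading of tool y (deg) ; prints rows"""
    s=telemetry.state(); p=np.array(s["tcp_pos"]); M=R.from_rotvec(s["tool_rot"]).as_matrix()
    # desired final orientation: z down, y heading ang
    cur=np.degrees(np.arctan2(M[1,1],M[0,1])); 
    if ang is None: ang=cur
    a=np.radians(ang); y=np.array([np.cos(a),np.sin(a),0]); z=np.array([0,0,-1.]); D=np.c_[np.cross(y,z),y,z]
    target=np.array(target,float)
    tot=R.from_matrix(M.T@D).as_rotvec(); pp=p.copy(); RM=M.copy(); out=[]
    for i in range(1,n+1):
        f=i/n
        if polar:
            r0,r1=np.hypot(*p[:2]),np.hypot(*target[:2]); t0,t1=np.arctan2(p[1],p[0]),np.arctan2(target[1],target[0])
            rr=r0+(r1-r0)*f; th=t0+(t1-t0)*f; w=np.array([rr*np.cos(th),rr*np.sin(th),p[2]+(target[2]-p[2])*f])
        else: w=p+(target-p)*f
        d=np.round(RM.T@(w-pp)/.06,2); o=np.round(np.degrees(tot)/n/6,2)
        out.append([*d,*o]); pp=pp+RM@(d*.06); RM=RM@R.from_rotvec(np.radians(o*6)).as_matrix()
    for i,q in enumerate(out): print(i,*(f"{v:g}" for v in q))
    print("cur",p.round(4),"ang",cur.round(2),"end",pp.round(4),"max",np.abs(out).max())
def look(name,fn):
    c=cams.calibration(name); im=cams.grab_frame(name)[:,:,::-1].copy(); cv2.imwrite(fn,im); return c,im
E
python3 - <<'E'
from h import *
plan([.4256,-.098,.29],-9.2,16,polar=True)
E
```

```text
0 -0.97 -0.24 -0.07 -0 0 0.87
1 -0.96 -0.25 -0.07 -0 0 0.87
2 -0.93 -0.25 -0.07 -0 0 0.87
3 -0.92 -0.25 -0.07 -0 0 0.87
4 -0.89 -0.25 -0.07 -0 0 0.87
5 -0.88 -0.26 -0.07 -0 0 0.87
6 -0.85 -0.26 -0.07 -0 0 0.87
7 -0.84 -0.26 -0.07 -0 0 0.87
8 -0.81 -0.26 -0.07 -0 0 0.87
9 -0.8 -0.27 -0.07 -0 0 0.87
10 -0.77 -0.27 -0.07 -0 0 0.87
11 -0.76 -0.27 -0.07 -0 0 0.87
12 -0.74 -0.27 -0.07 -0 0 0.87
13 -0.71 -0.27 -0.07 -0 0 0.87
14 -0.7 -0.27 -0.07 -0 0 0.87
15 -0.68 -0.27 -0.07 -0 0 0.87
cur [0.1665 0.602  0.222 ] ang 74.54 end [ 0.4259 -0.0981  0.2899] max 0.97
```

Request:
servo_tool(
  moves=[
    {"tx": -0.97,"ty": -0.24,"tz": -0.07,"wz": 0.87,"fingers": -1},
    {"tx": -0.96,"ty": -0.25,"tz": -0.07,"wz": 0.87,"fingers": -1},
    {"tx": -0.93,"ty": -0.25,"tz": -0.07,"wz": 0.87,"fingers": -1},
    {"tx": -0.92,"ty": -0.25,"tz": -0.07,"wz": 0.87,"fingers": -1},
    {"tx": -0.89,"ty": -0.25,"tz": -0.07,"wz": 0.87,"fingers": -1},
    {"tx": -0.88,"ty": -0.26,"tz": -0.07,"wz": 0.87,"fingers": -1},
    {"tx": -0.85,"ty": -0.26,"tz": -0.07,"wz": 0.87,"fingers": -1},
    {"tx": -0.84,"ty": -0.26,"tz": -0.07,"wz": 0.87,"fingers": -1},
  ],
)

```text
invalid input at $.moves[0]: expected keys tx, ty, tz, wx, wy, wz, fingers
```

Request:
servo_tool(
  moves=[
    {"tx": -0.81,"ty": -0.26,"tz": -0.07,"wz": 0.87,"fingers": -1},
    {"tx": -0.8,"ty": -0.27,"tz": -0.07,"wz": 0.87,"fingers": -1},
    {"tx": -0.77,"ty": -0.27,"tz": -0.07,"wz": 0.87,"fingers": -1},
    {"tx": -0.76,"ty": -0.27,"tz": -0.07,"wz": 0.87,"fingers": -1},
    {"tx": -0.74,"ty": -0.27,"tz": -0.07,"wz": 0.87,"fingers": -1},
    {"tx": -0.71,"ty": -0.27,"tz": -0.07,"wz": 0.87,"fingers": -1},
    {"tx": -0.7,"ty": -0.27,"tz": -0.07,"wz": 0.87,"fingers": -1},
    {"tx": -0.68,"ty": -0.27,"tz": -0.07,"wz": 0.87,"fingers": -1},
  ],
)

```text
invalid input at $.moves[0]: expected keys tx, ty, tz, wx, wy, wz, fingers
```

Request:
servo_tool(
  moves=[
    {"fingers": -1},
    {"fingers": -1},
  ],
)

```text
invalid input at $.moves[0]: expected keys tx, ty, tz, wx, wy, wz, fingers
```

```bash
python3 - <<'E'
from h import *
c,im=look("wrist","pics/w1.png"); print(c["position"],c["attitude"])
print(proj(c,[.4256,-.098,.182]))
look("scene","pics/s1.png")
E
```

```text
[0.10222095 0.62005695 0.38325242] [-0.2123302  -0.15924     1.29439356]
[-303.04718966  632.14210995]
```

View pics/w1.png

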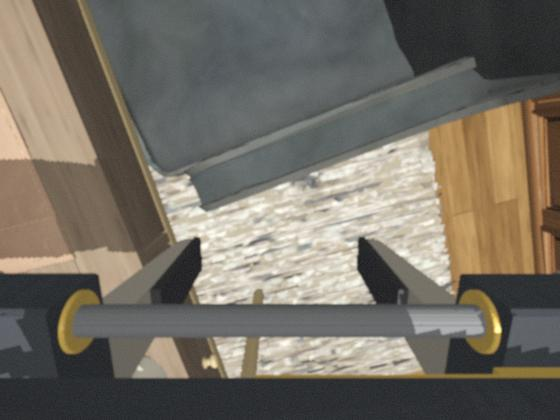

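All keys are required, so nothing moved. Resending with every key filled in.

Request:
servo_tool(
  moves=[
    {"tx": -0.97,"ty": -0.24,"tz": -0.07,"wx": 0,"wy": 0,"wz": 0.87,"fingers": -1},
    {"tx": -0.96,"ty": -0.25,"tz": -0.07,"wx": 0,"wy": 0,"wz": 0.87,"fingers": -1},
    {"tx": -0.93,"ty": -0.25,"tz": -0.07,"wx": 0,"wy": 0,"wz": 0.87,"fingers": -1},
    {"tx": -0.92,"ty": -0.25,"tz": -0.07,"wx": 0,"wy": 0,"wz": 0.87,"fingers": -1},
    {"tx": -0.89,"ty": -0.25,"tz": -0.07,"wx": 0,"wy": 0,"wz": 0.87,"fingers": -1},
    {"tx": -0.88,"ty": -0.26,"tz": -0.07,"wx": 0,"wy": 0,"wz": 0.87,"fingers": -1},
    {"tx": -0.85,"ty": -0.26,"tz": -0.07,"wx": 0,"wy": 0,"wz": 0.87,"fingers": -1},
    {"tx": -0.84,"ty": -0.26,"tz": -0.07,"wx": 0,"wy": 0,"wz": 0.87,"fingers": -1},
  ],
)

```text
time: 1.25
tcp_pos: [0.4569, 0.2702, 0.2563]
tool_rot: [1.508, 2.755, 0.0]
force: [0.3, -0.1, 0.1]
opening: 0.0918
```

Request:
servo_tool(
  moves=[
    {"tx": -0.81,"ty": -0.26,"tz": -0.07,"wx": 0,"wy": 0,"wz": 0.87,"fingers": -1},
    {"tx": -0.8,"ty": -0.27,"tz": -0.07,"wx": 0,"wy": 0,"wz": 0.87,"fingers": -1},
    {"tx": -0.77,"ty": -0.27,"tz": -0.07,"wx": 0,"wy": 0,"wz": 0.87,"fingers": -1},
    {"tx": -0.76,"ty": -0.27,"tz": -0.07,"wx": 0,"wy": 0,"wz": 0.87,"fingers": -1},
    {"tx": -0.74,"ty": -0.27,"tz": -0.07,"wx": 0,"wy": 0,"wz": 0.87,"fingers": -1},
    {"tx": -0.71,"ty": -0.27,"tz": -0.07,"wx": 0,"wy": 0,"wz": 0.87,"fingers": -1},
    {"tx": -0.7,"ty": -0.27,"tz": -0.07,"wx": 0,"wy": 0,"wz": 0.87,"fingers": -1},
    {"tx": -0.68,"ty": -0.27,"tz": -0.07,"wx": 0,"wy": 0,"wz": 0.87,"fingers": -1},
  ],
)

```text
time: 2.25
tcp_pos: [0.4254, -0.0992, 0.29]
tool_rot: [2.391, 2.037, 0.0]
force: [0.6, -0.7, 0.2]
opening: 0.0918
```

Request:
servo_tool(
  moves=[
    {"tx": 0,"ty": 0,"tz": 0,"wx": 0,"wy": 0,"wz": 0,"fingers": -1},
    {"tx": 0,"ty": 0,"tz": 0,"wx": 0,"wy": 0,"wz": 0,"fingers": -1},
  ],
)

```text
time: 2.5
tcp_pos: [0.4261, -0.0976, 0.2898]
tool_rot: [-2.388, -2.041, -0.001]
force: [0.3, -0.0, -0.9]
opening: 0.0922
```

```bash
python3 - <<'E'
from h import *
c,im=look("wrist","pics/w1.png"); print(c["position"],c["attitude"])
print(proj(c,[.4256,-.098,.182]))
print(telemetry.state()["time"])
E
```

```text
[ 0.43786616 -0.03077564  0.45105858] [-0.24562239  0.01735558 -0.15591169]
[276.53088488 211.92325663]
2.55
```

View pics/w1.png

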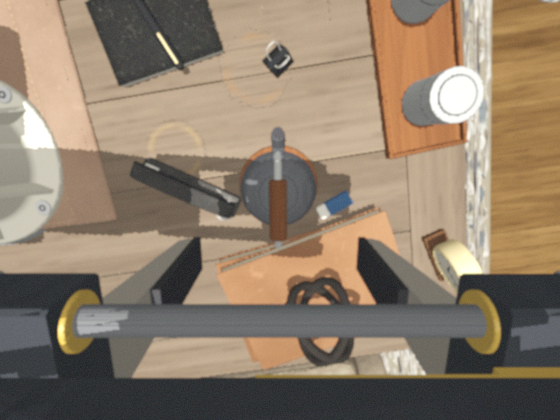

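The wrist view has the grip upright in the image from (278,180) to (278,240). The prediction was (276.5,212), so the position is good to about 1.5 mm and the heading is aligned. Descending.

Request:
servo_tool(
  moves=[
    {"tx": 0,"ty": 0.01,"tz": 0.4,"wx": 0,"wy": 0,"wz": 0,"fingers": -1},
    {"tx": 0,"ty": 0.01,"tz": 0.5,"wx": 0,"wy": 0,"wz": 0,"fingers": -1},
    {"tx": 0,"ty": 0,"tz": 0.5,"wx": 0,"wy": 0,"wz": 0,"fingers": -1},
    {"tx": 0,"ty": 0,"tz": 0.4,"wx": 0,"wy": 0,"wz": 0,"fingers": -1},
    {"tx": 0,"ty": 0,"tz": 0.18,"wx": 0,"wy": 0,"wz": 0,"fingers": -1},
    {"tx": 0,"ty": 0,"tz": 0,"wx": 0,"wy": 0,"wz": 0,"fingers": -1},
    {"tx": 0,"ty": 0,"tz": 0,"wx": 0,"wy": 0,"wz": 0,"fingers": -1},
  ],
)

```text
time: 3.42
tcp_pos: [0.4278, -0.0979, 0.1718]
tool_rot: [2.387, 2.041, 0.001]
force: [0.4, -0.6, 0.2]
opening: 0.0923
```

Request:
servo_tool(
  moves=[
    {"tx": 0,"ty": 0,"tz": 0,"wx": 0,"wy": 0,"wz": 0,"fingers": 1},
    {"tx": 0,"ty": 0,"tz": 0,"wx": 0,"wy": 0,"wz": 0,"fingers": 1},
    {"tx": 0,"ty": 0,"tz": 0,"wx": 0,"wy": 0,"wz": 0,"fingers": 1},
    {"tx": 0,"ty": 0,"tz": 0,"wx": 0,"wy": 0,"wz": 0,"fingers": 1},
    {"tx": 0,"ty": 0,"tz": 0,"wx": 0,"wy": 0,"wz": 0,"fingers": 1},
    {"tx": 0,"ty": 0,"tz": 0,"wx": 0,"wy": 0,"wz": 0,"fingers": 1},
    {"tx": 0,"ty": 0,"tz": 0,"wx": 0,"wy": 0,"wz": 0,"fingers": 1},
    {"tx": 0,"ty": 0,"tz": 0,"wx": 0,"wy": 0,"wz": 0,"fingers": 1},
  ],
  force=30,
)

```text
time: 4.42
tcp_pos: [0.4269, -0.098, 0.1709]
tool_rot: [-2.388, -2.04, 0.0]
force: [-0.6, 0.7, 1.0]
opening: 0.0151
```

```bash
python3 - <<'E'
from h import *
c,im=look("scene","pics/s2.png"); cv2.imwrite("pics/s2z.png",cv2.resize(im[150:330,220:420],None,fx=3,fy=3))
E
```

```text
(no output)
```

View pics/s2z.png

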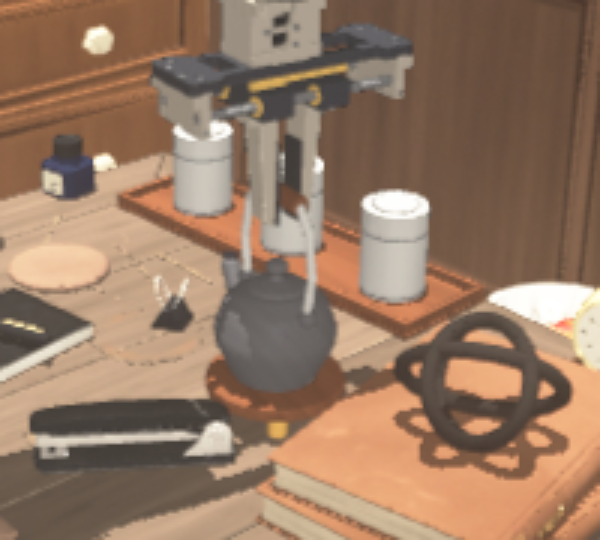

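The gripper holds the grip (opening 15 mm). Lifting 8 cm.

Request:
servo_tool(
  moves=[
    {"tx": 0,"ty": 0,"tz": -0.1,"wx": 0,"wy": 0,"wz": 0,"fingers": 1},
    {"tx": 0,"ty": 0,"tz": -0.2,"wx": 0,"wy": 0,"wz": 0,"fingers": 1},
    {"tx": 0,"ty": 0,"tz": -0.3,"wx": 0,"wy": 0,"wz": 0,"fingers": 1},
    {"tx": 0,"ty": 0,"tz": -0.3,"wx": 0,"wy": 0,"wz": 0,"fingers": 1},
    {"tx": 0,"ty": 0,"tz": -0.25,"wx": 0,"wy": 0,"wz": 0,"fingers": 1},
    {"tx": 0,"ty": 0,"tz": -0.15,"wx": 0,"wy": 0,"wz": 0,"fingers": 1},
    {"tx": 0,"ty": 0,"tz": 0,"wx": 0,"wy": 0,"wz": 0,"fingers": 1},
    {"tx": 0,"ty": 0,"tz": 0,"wx": 0,"wy": 0,"wz": 0,"fingers": 1},
  ],
)

```text
time: 5.48
tcp_pos: [0.4267, -0.0979, 0.2485]
tool_rot: [-2.388, -2.04, 0.001]
force: [-1.6, -0.6, -5.2]
opening: 0.0148
```

```bash
python3 - <<'E'
from h import *
c,im=look("wrist","pics/w2.png")
c,im=look("scene","pics/s3.png")
plan([.4322,.2158,.247],-29.2,16)
E
```

```text
0 0.32 -0.05 0 -0 0 0.21
1 0.33 -0.05 0 -0 0 0.21
2 0.32 -0.06 0 -0 0 0.21
3 0.32 -0.06 0.01 -0 0 0.21
4 0.32 -0.08 -0 -0 0 0.21
5 0.31 -0.08 -0 -0 0 0.21
6 0.32 -0.09 0 -0 0 0.21
7 0.31 -0.09 0 -0 0 0.21
8 0.31 -0.1 0 -0 0 0.21
9 0.31 -0.11 0.01 -0 0 0.21
10 0.31 -0.11 -0 -0 0 0.21
11 0.3 -0.13 -0 -0 0 0.21
12 0.3 -0.12 -0 -0 0 0.21
13 0.3 -0.14 0 -0 0 0.21
14 0.29 -0.14 0 -0 0 0.21
15 0.29 -0.15 0 -0 0 0.21
cur [ 0.4267 -0.0979  0.2484] ang -8.98 end [0.432  0.2157 0.2472] max 0.33
```

View pics/w2.png

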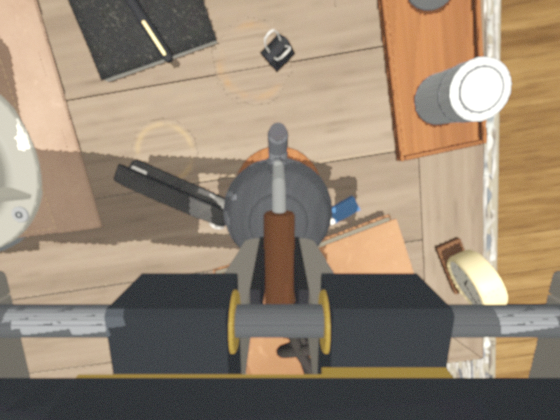

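View pics/s3.png

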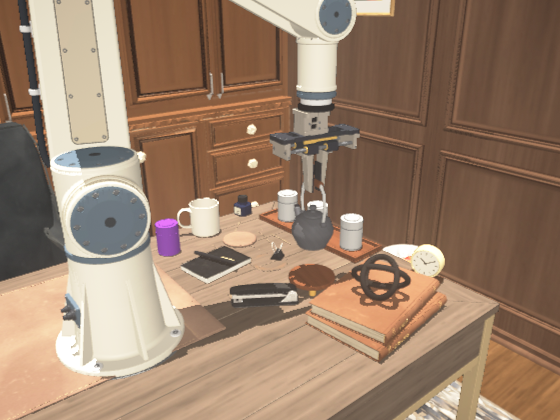

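The pot hangs level and clear of the stand at about (313,230) in the scene view. Force z of -5.2 N matches 0.55 kg. Carrying it to the coaster.

Request:
servo_tool(
  moves=[
    {"tx": 0.32,"ty": -0.05,"tz": 0,"wx": 0,"wy": 0,"wz": 0.21,"fingers": 1},
    {"tx": 0.33,"ty": -0.05,"tz": 0,"wx": 0,"wy": 0,"wz": 0.21,"fingers": 1},
    {"tx": 0.32,"ty": -0.06,"tz": 0,"wx": 0,"wy": 0,"wz": 0.21,"fingers": 1},
    {"tx": 0.32,"ty": -0.06,"tz": 0.01,"wx": 0,"wy": 0,"wz": 0.21,"fingers": 1},
    {"tx": 0.32,"ty": -0.08,"tz": 0,"wx": 0,"wy": 0,"wz": 0.21,"fingers": 1},
    {"tx": 0.31,"ty": -0.08,"tz": 0,"wx": 0,"wy": 0,"wz": 0.21,"fingers": 1},
    {"tx": 0.32,"ty": -0.09,"tz": 0,"wx": 0,"wy": 0,"wz": 0.21,"fingers": 1},
    {"tx": 0.31,"ty": -0.09,"tz": 0,"wx": 0,"wy": 0,"wz": 0.21,"fingers": 1},
  ],
)

```text
time: 6.58
tcp_pos: [0.4296, 0.0594, 0.2479]
tool_rot: [-2.559, -1.822, 0.001]
force: [0.2, 0.2, -5.2]
opening: 0.0153
```

Request:
servo_tool(
  moves=[
    {"tx": 0.31,"ty": -0.1,"tz": 0,"wx": 0,"wy": 0,"wz": 0.21,"fingers": 1},
    {"tx": 0.31,"ty": -0.11,"tz": 0.01,"wx": 0,"wy": 0,"wz": 0.21,"fingers": 1},
    {"tx": 0.31,"ty": -0.11,"tz": 0,"wx": 0,"wy": 0,"wz": 0.21,"fingers": 1},
    {"tx": 0.3,"ty": -0.13,"tz": 0,"wx": 0,"wy": 0,"wz": 0.21,"fingers": 1},
    {"tx": 0.3,"ty": -0.12,"tz": 0,"wx": 0,"wy": 0,"wz": 0.21,"fingers": 1},
    {"tx": 0.3,"ty": -0.14,"tz": 0,"wx": 0,"wy": 0,"wz": 0.21,"fingers": 1},
    {"tx": 0.29,"ty": -0.14,"tz": 0,"wx": 0,"wy": 0,"wz": 0.21,"fingers": 1},
    {"tx": 0.29,"ty": -0.15,"tz": 0,"wx": 0,"wy": 0,"wz": 0.21,"fingers": 1},
  ],
)

```text
time: 7.58
tcp_pos: [0.4321, 0.2161, 0.2472]
tool_rot: [-2.709, -1.59, 0.002]
force: [0.5, -0.1, -6.0]
opening: 0.015
```

Request:
servo_tool(
  moves=[
    {"tx": 0,"ty": 0,"tz": 0,"wx": 0,"wy": 0,"wz": 0,"fingers": 1},
    {"tx": 0,"ty": 0,"tz": 0,"wx": 0,"wy": 0,"wz": 0,"fingers": 1},
    {"tx": 0,"ty": 0,"tz": 0,"wx": 0,"wy": 0,"wz": 0,"fingers": 1},
  ],
)

```text
time: 7.95
tcp_pos: [0.4323, 0.2149, 0.2476]
tool_rot: [2.709, 1.591, -0.001]
force: [0.2, -0.0, -4.7]
opening: 0.0151
```

```bash
python3 - <<'E'
from h import *
c,im=look("wrist","pics/w3.png"); print(proj(c,[.4322,.2158,.006]))
c,im=look("scene","pics/s4.png")
P=np.array([.4322,.2158,.006])
print(proj(c,P)); 
print(telemetry.state())
E
```

```text
[277.05679617 186.55565117]
[239.33342936 237.30615181]
{'time': 8.05, 'joint_positions': array([ 4.58413634e-01,  1.03065991e-01,  1.89937270e+00, -1.59246850e-04,
        1.13929726e+00,  9.67523514e-01]), 'joint_vel': array([ 0.00221101,  0.00056423, -0.00180249,  0.00298006, -0.00472987,
        0.00425621]), 'tau': array([ 2.28317367e-02, -4.34415329e+01, -3.54113388e+01,  2.58094061e-02,
       -7.76557747e-03, -1.01985314e-02]), 'tcp_pos': array([0.43238974, 0.21498935, 0.24775608]), 'tool_rot': array([ 2.70907975e+00,  1.59048734e+00, -2.40925224e-04]), 'force': array([ 0.19596874,  0.35163511, -5.18358657]), 'wrist_torque': array([-0.0417666 ,  0.0788975 , -0.03636557]), 'opening': 0.014941849289195487}
```

View pics/w3.png

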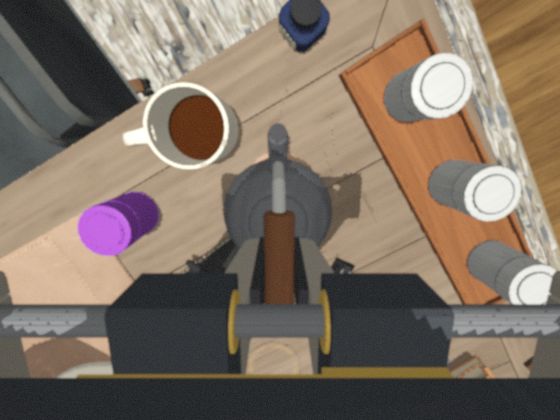

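View pics/s4.png

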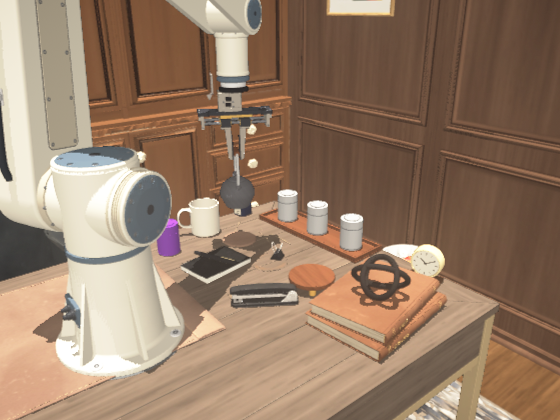

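The pot is over the coaster with its spout at (277,135) in the wrist view, clear of the mug. The coaster re-projects to within 2 px in the scene view. Lowering 100 mm.

Request:
servo_tool(
  moves=[
    {"tx": 0,"ty": 0,"tz": 0.25,"wx": 0,"wy": 0,"wz": 0,"fingers": 1},
    {"tx": 0,"ty": 0,"tz": 0.35,"wx": 0,"wy": 0,"wz": 0,"fingers": 1},
    {"tx": 0,"ty": 0,"tz": 0.35,"wx": 0,"wy": 0,"wz": 0,"fingers": 1},
    {"tx": 0,"ty": 0,"tz": 0.3,"wx": 0,"wy": 0,"wz": 0,"fingers": 1},
    {"tx": 0,"ty": 0,"tz": 0.2,"wx": 0,"wy": 0,"wz": 0,"fingers": 1},
    {"tx": 0,"ty": 0,"tz": 0.12,"wx": 0,"wy": 0,"wz": 0,"fingers": 1},
    {"tx": 0,"ty": 0,"tz": 0.05,"wx": 0,"wy": 0,"wz": 0,"fingers": 1},
    {"tx": 0,"ty": 0,"tz": 0.0,"wx": 0,"wy": 0,"wz": 0,"fingers": 1},
  ],
)

```text
time: 9.05
tcp_pos: [0.4326, 0.2157, 0.1508]
tool_rot: [2.709, 1.591, 0.001]
force: [-0.3, 0.2, -5.0]
opening: 0.015
```

Request:
servo_tool(
  moves=[
    {"tx": 0,"ty": 0,"tz": 0.04,"wx": 0,"wy": 0,"wz": 0,"fingers": 1},
    {"tx": 0,"ty": 0,"tz": 0,"wx": 0,"wy": 0,"wz": 0,"fingers": 1},
    {"tx": 0,"ty": 0,"tz": 0,"wx": 0,"wy": 0,"wz": 0,"fingers": 1},
  ],
)

```text
time: 9.43
tcp_pos: [0.4325, 0.2156, 0.1483]
tool_rot: [2.709, 1.591, 0.0]
force: [-0.7, 0.3, -5.4]
opening: 0.0151
```

Request:
servo_tool(
  moves=[
    {"tx": 0,"ty": 0,"tz": 0.02,"wx": 0,"wy": 0,"wz": 0,"fingers": 1},
    {"tx": 0,"ty": 0,"tz": 0,"wx": 0,"wy": 0,"wz": 0,"fingers": 1},
    {"tx": 0,"ty": 0,"tz": 0.01,"wx": 0,"wy": 0,"wz": 0,"fingers": 1},
    {"tx": 0,"ty": 0,"tz": 0,"wx": 0,"wy": 0,"wz": 0,"fingers": 1},
  ],
)

```text
time: 9.93
tcp_pos: [0.4328, 0.2158, 0.1469]
tool_rot: [-2.709, -1.591, -0.001]
force: [-1.5, -0.4, 3.5]
opening: 0.0151
```

Contact made: force z went from -5.4 to +3.5 N. Releasing, then rising.

Request:
servo_tool(
  moves=[
    {"tx": 0,"ty": 0,"tz": 0,"wx": 0,"wy": 0,"wz": 0,"fingers": -1},
    {"tx": 0,"ty": 0,"tz": 0,"wx": 0,"wy": 0,"wz": 0,"fingers": -1},
    {"tx": 0,"ty": 0,"tz": 0,"wx": 0,"wy": 0,"wz": 0,"fingers": -1},
    {"tx": 0,"ty": 0,"tz": 0,"wx": 0,"wy": 0,"wz": 0,"fingers": -1},
    {"tx": 0,"ty": 0,"tz": 0,"wx": 0,"wy": 0,"wz": 0,"fingers": -1},
    {"tx": 0,"ty": 0,"tz": 0,"wx": 0,"wy": 0,"wz": 0,"fingers": -1},
  ],
)

```text
time: 10.68
tcp_pos: [0.4324, 0.2156, 0.1464]
tool_rot: [2.709, 1.591, 0.0]
force: [0.0, 0.1, 0.2]
opening: 0.0727
```

Request:
servo_tool(
  moves=[
    {"tx": 0,"ty": 0,"tz": -0.2,"wx": 0,"wy": 0,"wz": 0,"fingers": -1},
    {"tx": 0,"ty": 0,"tz": -0.5,"wx": 0,"wy": 0,"wz": 0,"fingers": -1},
    {"tx": 0,"ty": 0,"tz": -0.8,"wx": 0,"wy": 0,"wz": 0,"fingers": -1},
    {"tx": 0,"ty": 0,"tz": -0.6,"wx": 0,"wy": 0,"wz": 0,"fingers": -1},
    {"tx": 0,"ty": 0,"tz": 0,"wx": 0,"wy": 0,"wz": 0,"fingers": -1},
    {"tx": 0,"ty": 0,"tz": 0,"wx": 0,"wy": 0,"wz": 0,"fingers": -1},
  ],
)

```text
time: 11.42
tcp_pos: [0.432, 0.2154, 0.2722]
tool_rot: [-2.709, -1.591, 0.0]
force: [-0.6, 0.5, -0.5]
opening: 0.0917
```

```bash
python3 - <<'E'
from h import *
c,im=look("wrist","pics/w4.png")
for z in(.006,.158): print(proj(c,[.4322,.2158,z]))
c,im=look("top","pics/t1.png")
cv2.imwrite("pics/t1z.png",cv2.resize(im[140:290,180:380],None,fx=4,fy=4,interpolation=cv2.INTER_CUBIC))
E
```

```text
[277.47957254 183.93233351]
[277.01361815 209.83350812]
```

View pics/w4.png

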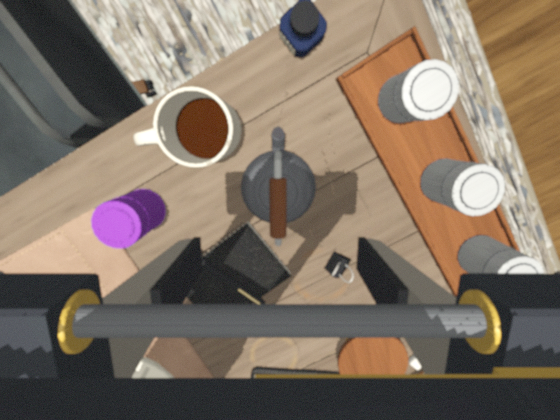

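View pics/t1z.png

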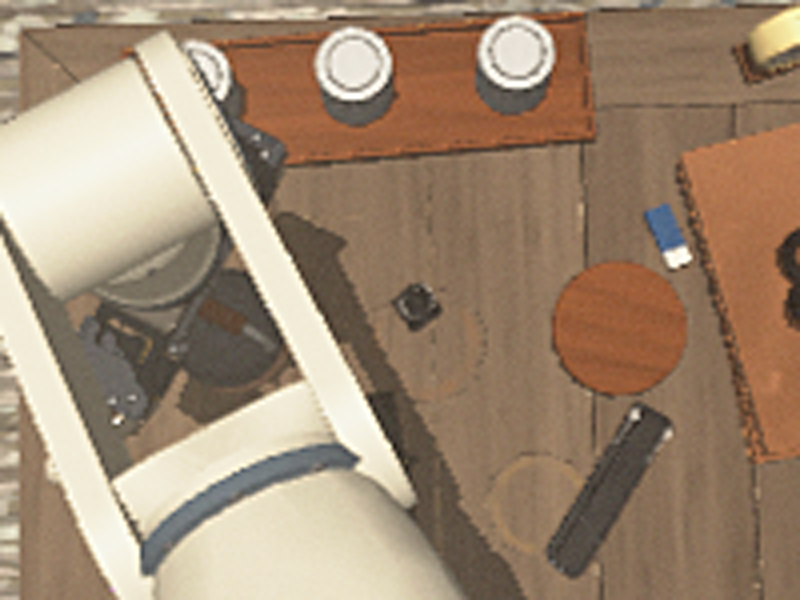

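The pot stands at (278,187) in the wrist view with its grip at (278,207), against a predicted (277,210). Next I move above the left tin.

```bash
python3 - <<'E'
from h import *
plan([.628,.237,.23],-87.3,12)
c,im=look("scene","pics/s5.png"); cv2.imwrite("pics/s5z.png",cv2.resize(im[150:310,180:380],None,fx=4,fy=4))
E
```

```text
0 0.16 0.22 0.06 -0 0 0.81
1 0.18 0.21 0.05 -0 0 0.81
2 0.19 0.2 0.06 -0 0 0.81
3 0.21 0.17 0.06 -0 0 0.81
4 0.23 0.16 0.05 -0 0 0.81
5 0.23 0.14 0.06 -0 0 0.81
6 0.25 0.12 0.06 -0 0 0.81
7 0.26 0.09 0.05 -0 0 0.81
8 0.26 0.07 0.06 -0 0 0.81
9 0.27 0.06 0.06 -0 0 0.81
10 0.28 0.02 0.06 -0 0 0.81
11 0.27 0.01 0.05 -0 0 0.81
cur [0.4317 0.2152 0.2713] ang -29.14 end [0.628  0.2369 0.2301] max 0.81
```

View pics/s5z.png

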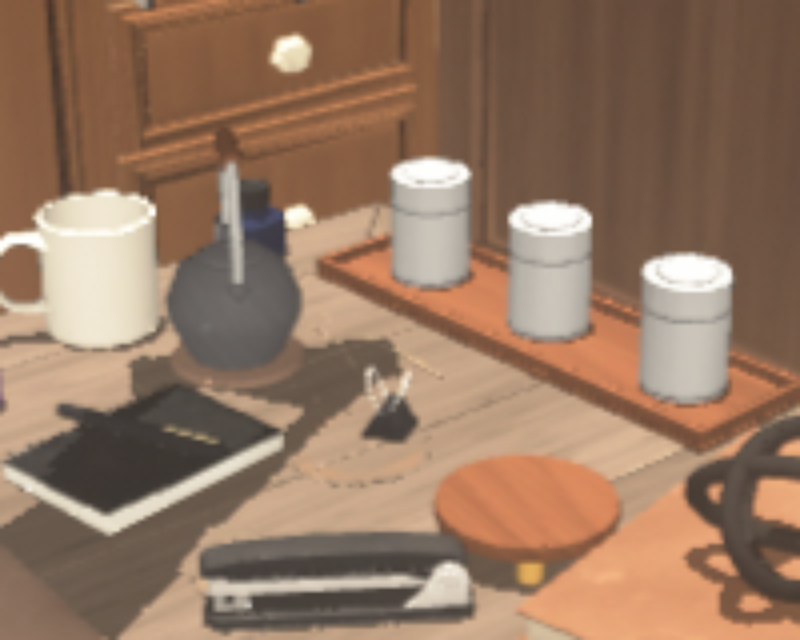

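The pot stands upright, centred on the coaster at about (237,362) in the crop.

Request:
servo_tool(
  moves=[
    {"tx": 0.16,"ty": 0.22,"tz": 0.06,"wx": 0,"wy": 0,"wz": 0.81,"fingers": -1},
    {"tx": 0.18,"ty": 0.21,"tz": 0.05,"wx": 0,"wy": 0,"wz": 0.81,"fingers": -1},
    {"tx": 0.19,"ty": 0.2,"tz": 0.06,"wx": 0,"wy": 0,"wz": 0.81,"fingers": -1},
    {"tx": 0.21,"ty": 0.17,"tz": 0.06,"wx": 0,"wy": 0,"wz": 0.81,"fingers": -1},
    {"tx": 0.23,"ty": 0.16,"tz": 0.05,"wx": 0,"wy": 0,"wz": 0.81,"fingers": -1},
    {"tx": 0.23,"ty": 0.14,"tz": 0.06,"wx": 0,"wy": 0,"wz": 0.81,"fingers": -1},
    {"tx": 0.25,"ty": 0.12,"tz": 0.06,"wx": 0,"wy": 0,"wz": 0.81,"fingers": -1},
    {"tx": 0.26,"ty": 0.09,"tz": 0.05,"wx": 0,"wy": 0,"wz": 0.81,"fingers": -1},
  ],
)

```text
time: 12.58
tcp_pos: [0.5633, 0.23, 0.2439]
tool_rot: [3.084, 0.594, -0.004]
force: [-0.0, -0.3, -0.1]
opening: 0.092
```

Request:
servo_tool(
  moves=[
    {"tx": 0.26,"ty": 0.07,"tz": 0.06,"wx": 0,"wy": 0,"wz": 0.81,"fingers": -1},
    {"tx": 0.27,"ty": 0.06,"tz": 0.06,"wx": 0,"wy": 0,"wz": 0.81,"fingers": -1},
    {"tx": 0.28,"ty": 0.02,"tz": 0.06,"wx": 0,"wy": 0,"wz": 0.81,"fingers": -1},
    {"tx": 0.27,"ty": 0.01,"tz": 0.05,"wx": 0,"wy": 0,"wz": 0.81,"fingers": -1},
    {"tx": 0,"ty": 0,"tz": 0,"wx": 0,"wy": 0,"wz": 0,"fingers": -1},
    {"tx": 0,"ty": 0,"tz": 0,"wx": 0,"wy": 0,"wz": 0,"fingers": -1},
  ],
)

```text
time: 13.32
tcp_pos: [0.6279, 0.2372, 0.2308]
tool_rot: [3.14, 0.073, -0.003]
force: [0.1, 0.2, 0.3]
opening: 0.0923
```

```bash
python3 - <<'E'
from h import *
c,im=look("wrist","pics/w5.png")
print(proj(c,[.627,.2376,.09]))
m=((im.min(2)>185)*255).astype(np.uint8); m[290:]=0
for k in cv2.findContours(m,0,2)[0]:
    if cv2.contourArea(k)>500:
        (x,y),rr=cv2.minEnclosingCircle(k); e=cv2.fitEllipse(k); print(e,onz(c,*e[0],.09))
E
```

```text
[277.70353517 205.9632842 ]
((93.99053955078125, 263.7668762207031), (43.551475524902344, 61.45768356323242), 95.05296325683594) [0.55525464 0.42915276 0.09      ]
((99.5604476928711, 195.5548858642578), (19.311782836914062, 86.4908218383789), 89.53717041015625) [0.62948961 0.41623234 0.09      ]
((531.8069458007812, 203.3728485107422), (50.95512008666992, 62.664764404296875), 53.034278869628906) [ 0.64147706 -0.01861032  0.09      ]
((406.8793029785156, 204.54608154296875), (48.9520149230957, 54.38300323486328), 18.220102310180664) [0.63446543 0.10732351 0.09      ]
((271.86187744140625, 58.7988395690918), (15.203438758850098, 91.11094665527344), 92.37664031982422) [0.76295812 0.24905475 0.09      ]
```

View pics/w5.png

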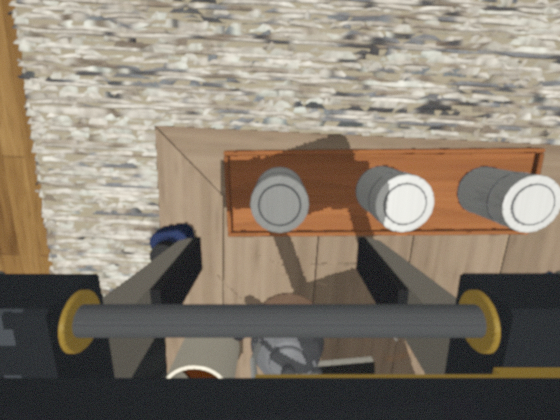

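The wrist view shows the left tin's lid at (279,202), with the middle at (407,204) and the right at (532,203). The fit gives L ≈ (0.630,0.236), M ≈ (0.635,0.108), R ≈ (0.641,-0.019), spaced about 128 mm apart. Descending on the left tin.

Request:
servo_tool(
  moves=[
    {"tx": 0.04,"ty": 0.02,"tz": 0.4,"wx": 0,"wy": 0,"wz": 0,"fingers": -1},
    {"tx": 0,"ty": 0,"tz": 0.7,"wx": 0,"wy": 0,"wz": 0,"fingers": -1},
    {"tx": 0,"ty": 0,"tz": 0.7,"wx": 0,"wy": 0,"wz": 0,"fingers": -1},
    {"tx": 0,"ty": 0,"tz": 0.6,"wx": 0,"wy": 0,"wz": 0,"fingers": -1},
    {"tx": 0,"ty": 0,"tz": 0.4,"wx": 0,"wy": 0,"wz": 0,"fingers": -1},
    {"tx": 0,"ty": 0,"tz": 0.3,"wx": 0,"wy": 0,"wz": 0,"fingers": -1},
    {"tx": 0,"ty": 0,"tz": 0,"wx": 0,"wy": 0,"wz": 0,"fingers": -1},
    {"tx": 0,"ty": 0,"tz": 0,"wx": 0,"wy": 0,"wz": 0,"fingers": -1},
  ],
)

```text
time: 14.38
tcp_pos: [0.6318, 0.2365, 0.0467]
tool_rot: [-3.14, -0.07, -0.002]
force: [0.3, -0.0, 0.3]
opening: 0.0918
```

Request:
servo_tool(
  moves=[
    {"tx": 0,"ty": 0,"tz": 0,"wx": 0,"wy": 0,"wz": 0,"fingers": -0.1},
    {"tx": 0,"ty": 0,"tz": 0,"wx": 0,"wy": 0,"wz": 0,"fingers": -0.2},
    {"tx": 0,"ty": 0,"tz": 0,"wx": 0,"wy": 0,"wz": 0,"fingers": -0.25},
    {"tx": 0,"ty": 0,"tz": 0,"wx": 0,"wy": 0,"wz": 0,"fingers": -0.25},
  ],
)

```text
time: 14.88
tcp_pos: [0.6314, 0.2365, 0.0459]
tool_rot: [-3.14, -0.07, -0.001]
force: [-1.3, 1.3, 2.8]
opening: 0.0599
```

Request:
servo_tool(
  moves=[
    {"tx": 0,"ty": 0,"tz": 0,"wx": 0,"wy": 0,"wz": 0,"fingers": 1},
    {"tx": 0,"ty": 0,"tz": 0,"wx": 0,"wy": 0,"wz": 0,"fingers": 1},
    {"tx": 0,"ty": 0,"tz": 0,"wx": 0,"wy": 0,"wz": 0,"fingers": 1},
  ],
  force=40,
)

```text
time: 15.25
tcp_pos: [0.6314, 0.2365, 0.046]
tool_rot: [-3.14, -0.07, -0.001]
force: [-1.5, 1.9, 5.1]
opening: 0.0596
```

Request:
servo_tool(
  moves=[
    {"tx": 0,"ty": 0,"tz": -0.1,"wx": 0,"wy": 0,"wz": 0,"fingers": 1},
    {"tx": 0,"ty": 0,"tz": -0.2,"wx": 0,"wy": 0,"wz": 0,"fingers": 1},
    {"tx": 0,"ty": 0,"tz": -0.25,"wx": 0,"wy": 0,"wz": 0,"fingers": 1},
    {"tx": 0,"ty": 0,"tz": -0.2,"wx": 0,"wy": 0,"wz": 0,"fingers": 1},
    {"tx": 0,"ty": 0,"tz": -0.1,"wx": 0,"wy": 0,"wz": 0,"fingers": 1},
    {"tx": 0,"ty": 0,"tz": 0,"wx": 0,"wy": 0,"wz": 0,"fingers": 1},
    {"tx": 0,"ty": 0,"tz": 0,"wx": 0,"wy": 0,"wz": 0,"fingers": 1},
    {"tx": 0,"ty": 0,"tz": 0,"wx": 0,"wy": 0,"wz": 0,"fingers": 1},
  ],
)

```text
time: 16.25
tcp_pos: [0.6308, 0.2361, 0.096]
tool_rot: [3.14, 0.07, -0.001]
force: [-0.0, 0.4, -5.9]
opening: 0.0598
```

```bash
python3 - <<'E'
from h import *
c,im=look("scene","pics/s6.png"); f=[]
for i in range(4): f.append(telemetry.state()["force"]); look("wrist","pics/w6.png")
print(np.round(f,2)); cv2.imwrite("pics/s6z.png",cv2.resize(im[100:280,200:400],None,fx=3,fy=3))
E
```

```text
[[-0.79 -0.38 -5.16]
 [ 0.1  -0.35 -5.2 ]
 [-0.89 -0.64 -5.48]
 [ 0.27 -0.83 -5.28]]
```

View pics/s6z.png

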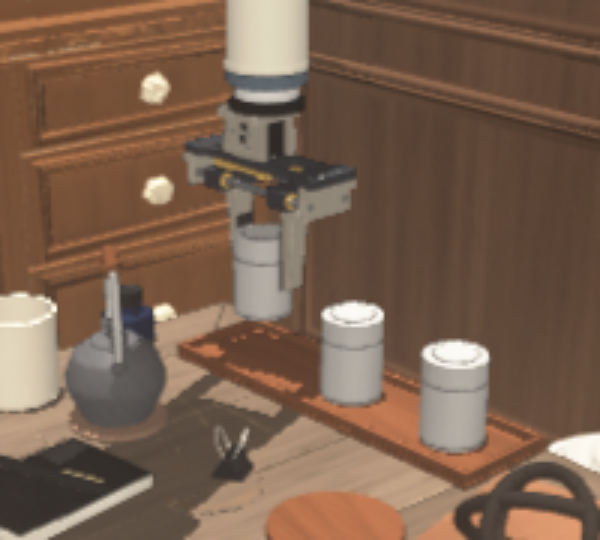

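The left tin is up and reads about 5.3 N, so it is the heavy one. The job still needs the other two lifted. Putting it back exactly where it stood.

Request:
servo_tool(
  moves=[
    {"tx": 0,"ty": 0,"tz": 0.15,"wx": 0,"wy": 0,"wz": 0,"fingers": 1},
    {"tx": 0,"ty": 0,"tz": 0.25,"wx": 0,"wy": 0,"wz": 0,"fingers": 1},
    {"tx": 0,"ty": 0,"tz": 0.22,"wx": 0,"wy": 0,"wz": 0,"fingers": 1},
    {"tx": 0,"ty": 0,"tz": 0.12,"wx": 0,"wy": 0,"wz": 0,"fingers": 1},
    {"tx": 0,"ty": 0,"tz": 0.06,"wx": 0,"wy": 0,"wz": 0,"fingers": 1},
    {"tx": 0,"ty": 0,"tz": 0.03,"wx": 0,"wy": 0,"wz": 0,"fingers": 1},
    {"tx": 0,"ty": 0,"tz": 0.01,"wx": 0,"wy": 0,"wz": 0,"fingers": 1},
    {"tx": 0,"ty": 0,"tz": 0,"wx": 0,"wy": 0,"wz": 0,"fingers": 1},
  ],
)

```text
time: 17.5
tcp_pos: [0.6314, 0.2364, 0.0465]
tool_rot: [-3.141, -0.07, -0.001]
force: [-0.5, -0.5, -6.0]
opening: 0.0594
```

Request:
servo_tool(
  moves=[
    {"tx": 0,"ty": 0,"tz": 0.01,"wx": 0,"wy": 0,"wz": 0,"fingers": 1},
    {"tx": 0,"ty": 0,"tz": 0,"wx": 0,"wy": 0,"wz": 0,"fingers": 1},
    {"tx": 0,"ty": 0,"tz": 0.01,"wx": 0,"wy": 0,"wz": 0,"fingers": 1},
    {"tx": 0,"ty": 0,"tz": 0,"wx": 0,"wy": 0,"wz": 0,"fingers": 1},
  ],
)

```text
time: 18.0
tcp_pos: [0.6315, 0.2364, 0.0459]
tool_rot: [-3.141, -0.07, -0.001]
force: [-3.4, -0.8, 5.9]
opening: 0.0596
```

Request:
servo_tool(
  moves=[
    {"tx": 0,"ty": 0,"tz": 0,"wx": 0,"wy": 0,"wz": 0,"fingers": -0.1},
    {"tx": 0,"ty": 0,"tz": 0,"wx": 0,"wy": 0,"wz": 0,"fingers": -0.5},
    {"tx": 0,"ty": 0,"tz": 0,"wx": 0,"wy": 0,"wz": 0,"fingers": -1},
    {"tx": 0,"ty": 0,"tz": 0,"wx": 0,"wy": 0,"wz": 0,"fingers": -1},
    {"tx": 0,"ty": 0,"tz": 0,"wx": 0,"wy": 0,"wz": 0,"fingers": -1},
  ],
)

```text
time: 18.62
tcp_pos: [0.6312, 0.2363, 0.0449]
tool_rot: [3.141, 0.07, 0.0]
force: [-0.2, -0.3, -0.1]
opening: 0.0921
```

Request:
servo_tool(
  moves=[
    {"tx": 0,"ty": 0,"tz": -0.3,"wx": 0,"wy": 0,"wz": 0,"fingers": -1},
    {"tx": 0,"ty": 0,"tz": -0.6,"wx": 0,"wy": 0,"wz": 0,"fingers": -1},
    {"tx": 0,"ty": 0,"tz": -0.8,"wx": 0,"wy": 0,"wz": 0,"fingers": -1},
    {"tx": 0,"ty": 0,"tz": -0.5,"wx": 0,"wy": 0,"wz": 0,"fingers": -1},
    {"tx": 0,"ty": 0,"tz": 0,"wx": 0,"wy": 0,"wz": 0,"fingers": -1},
    {"tx": 0,"ty": 0,"tz": 0,"wx": 0,"wy": 0,"wz": 0,"fingers": -1},
  ],
)

```text
time: 19.38
tcp_pos: [0.6307, 0.2361, 0.1766]
tool_rot: [3.141, 0.07, -0.001]
force: [0.1, 0.6, 0.0]
opening: 0.092
```

```bash
python3 - <<'E'
from h import *
plan([.635,.108,.178],-87.3,5)
look("wrist","pics/w7.png")
E
```

```text
0 -0 0.43 -0 0 0 -0.01
1 -0.01 0.42 -0.01 0 0 -0.01
2 -0.01 0.43 -0 0 0 -0.01
3 -0 0.43 -0.01 0 0 -0.01
4 -0.01 0.43 -0 0 0 -0.01
cur [0.6307 0.2361 0.1766] ang -87.46 end [0.6349 0.1077 0.1778] max 0.43
```

View pics/w7.png

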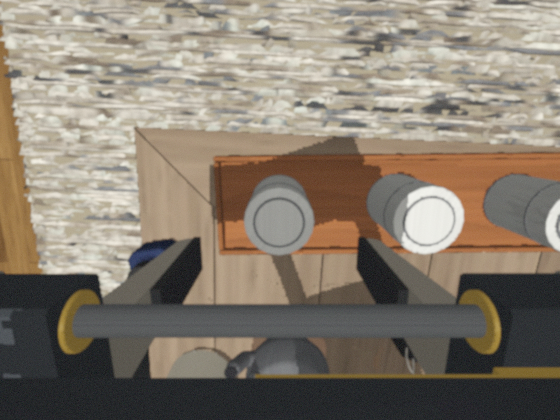

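The left tin is back upright, its lid at (279,220). Moving to the middle one.

Request:
servo_tool(
  moves=[
    {"tx": 0,"ty": 0.43,"tz": 0,"wx": 0,"wy": 0,"wz": 0,"fingers": -1},
    {"tx": -0.01,"ty": 0.43,"tz": 0,"wx": 0,"wy": 0,"wz": 0,"fingers": -1},
    {"tx": -0.01,"ty": 0.43,"tz": 0,"wx": 0,"wy": 0,"wz": 0,"fingers": -1},
    {"tx": 0,"ty": 0.43,"tz": 0,"wx": 0,"wy": 0,"wz": 0,"fingers": -1},
    {"tx": -0.01,"ty": 0.43,"tz": 0,"wx": 0,"wy": 0,"wz": 0,"fingers": -1},
    {"tx": 0,"ty": 0,"tz": 0,"wx": 0,"wy": 0,"wz": 0,"fingers": -1},
    {"tx": 0,"ty": 0,"tz": 0,"wx": 0,"wy": 0,"wz": 0,"fingers": -1},
  ],
)

```text
time: 20.3
tcp_pos: [0.635, 0.1068, 0.1768]
tool_rot: [-3.141, -0.068, 0.001]
force: [0.5, 0.2, -0.1]
opening: 0.0922
```

```bash
python3 - <<'E'
from h import *
c,im=look("wrist","pics/w8.png"); print(proj(c,[.635,.108,.09]),telemetry.state()["tcp_pos"])
for u,v in [(279,220)]: print(onz(c,u,v,.09))
E
```

```text
[276.70163911 219.57414362] [0.63500723 0.10729329 0.17685048]
[0.63471252 0.1060574  0.09      ]
```

View pics/w8.png

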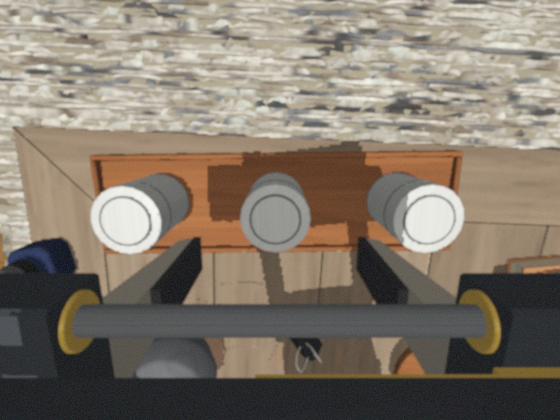

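The middle lid is at (276,218) against a predicted (277,220). Descending.

Request:
servo_tool(
  moves=[
    {"tx": 0.01,"ty": -0.02,"tz": 0.4,"wx": 0,"wy": 0,"wz": 0,"fingers": -1},
    {"tx": 0,"ty": 0,"tz": 0.6,"wx": 0,"wy": 0,"wz": 0,"fingers": -1},
    {"tx": 0,"ty": 0,"tz": 0.6,"wx": 0,"wy": 0,"wz": 0,"fingers": -1},
    {"tx": 0,"ty": 0,"tz": 0.4,"wx": 0,"wy": 0,"wz": 0,"fingers": -1},
    {"tx": 0,"ty": 0,"tz": 0.18,"wx": 0,"wy": 0,"wz": 0,"fingers": -1},
    {"tx": 0,"ty": 0,"tz": 0,"wx": 0,"wy": 0,"wz": 0,"fingers": -1},
    {"tx": 0,"ty": 0,"tz": 0,"wx": 0,"wy": 0,"wz": 0,"fingers": -1},
  ],
)

```text
time: 21.22
tcp_pos: [0.6364, 0.1089, 0.0473]
tool_rot: [-3.141, -0.07, -0.002]
force: [0.5, 0.3, -0.1]
opening: 0.0921
```

Request:
servo_tool(
  moves=[
    {"tx": 0,"ty": 0,"tz": 0,"wx": 0,"wy": 0,"wz": 0,"fingers": -0.1},
    {"tx": 0,"ty": 0,"tz": 0,"wx": 0,"wy": 0,"wz": 0,"fingers": -0.2},
    {"tx": 0,"ty": 0,"tz": 0,"wx": 0,"wy": 0,"wz": 0,"fingers": -0.25},
    {"tx": 0,"ty": 0,"tz": 0,"wx": 0,"wy": 0,"wz": 0,"fingers": -0.25},
    {"tx": 0,"ty": 0,"tz": 0,"wx": 0,"wy": 0,"wz": 0,"fingers": 1},
    {"tx": 0,"ty": 0,"tz": 0,"wx": 0,"wy": 0,"wz": 0,"fingers": 1},
    {"tx": 0,"ty": 0,"tz": 0,"wx": 0,"wy": 0,"wz": 0,"fingers": 1},
  ],
  force=20,
)

```text
time: 22.1
tcp_pos: [0.6358, 0.1087, 0.0465]
tool_rot: [-3.141, -0.07, -0.001]
force: [-1.6, 0.9, 4.7]
opening: 0.0596
```

Request:
servo_tool(
  moves=[
    {"tx": 0,"ty": 0,"tz": -0.1,"wx": 0,"wy": 0,"wz": 0,"fingers": 1},
    {"tx": 0,"ty": 0,"tz": -0.2,"wx": 0,"wy": 0,"wz": 0,"fingers": 1},
    {"tx": 0,"ty": 0,"tz": -0.25,"wx": 0,"wy": 0,"wz": 0,"fingers": 1},
    {"tx": 0,"ty": 0,"tz": -0.2,"wx": 0,"wy": 0,"wz": 0,"fingers": 1},
    {"tx": 0,"ty": 0,"tz": -0.1,"wx": 0,"wy": 0,"wz": 0,"fingers": 1},
    {"tx": 0,"ty": 0,"tz": 0,"wx": 0,"wy": 0,"wz": 0,"fingers": 1},
    {"tx": 0,"ty": 0,"tz": 0,"wx": 0,"wy": 0,"wz": 0,"fingers": 1},
    {"tx": 0,"ty": 0,"tz": 0,"wx": 0,"wy": 0,"wz": 0,"fingers": 1},
  ],
)

```text
time: 23.1
tcp_pos: [0.6353, 0.1085, 0.0966]
tool_rot: [3.141, 0.07, -0.001]
force: [0.4, 0.6, -1.3]
opening: 0.06
```

```bash
python3 - <<'E'
from h import *
c,im=look("scene","pics/s7.png"); f=[]
for i in range(4): f.append(telemetry.state()["force"]); look("wrist","pics/w9.png")
print(np.round(f,2)); cv2.imwrite("pics/s7z.png",cv2.resize(im[100:280,200:400],None,fx=3,fy=3))
E
```

```text
[[-0.42  0.05 -1.58]
 [-0.06  0.1  -2.26]
 [ 0.18 -0.09 -2.06]
 [ 0.55 -0.53 -1.82]]
```

View pics/s7z.png

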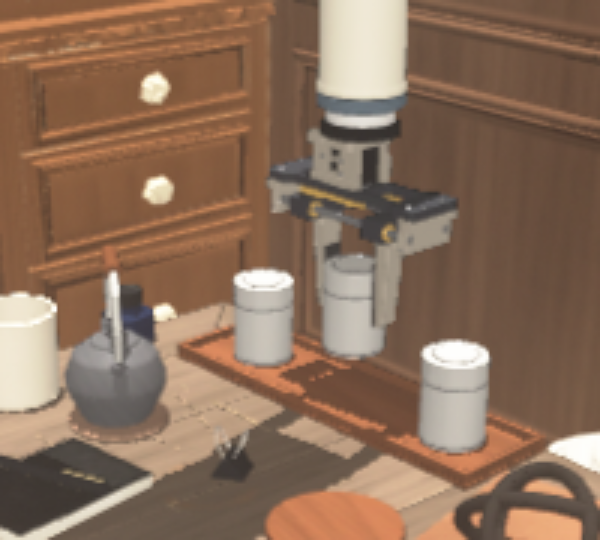

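The middle tin is light (about 1.8 N) and the left tin stands in place. Putting the middle one back.

Request:
servo_tool(
  moves=[
    {"tx": 0,"ty": 0,"tz": 0.15,"wx": 0,"wy": 0,"wz": 0,"fingers": 1},
    {"tx": 0,"ty": 0,"tz": 0.25,"wx": 0,"wy": 0,"wz": 0,"fingers": 1},
    {"tx": 0,"ty": 0,"tz": 0.22,"wx": 0,"wy": 0,"wz": 0,"fingers": 1},
    {"tx": 0,"ty": 0,"tz": 0.12,"wx": 0,"wy": 0,"wz": 0,"fingers": 1},
    {"tx": 0,"ty": 0,"tz": 0.06,"wx": 0,"wy": 0,"wz": 0,"fingers": 1},
    {"tx": 0,"ty": 0,"tz": 0.03,"wx": 0,"wy": 0,"wz": 0,"fingers": 1},
    {"tx": 0,"ty": 0,"tz": 0.01,"wx": 0,"wy": 0,"wz": 0,"fingers": 1},
    {"tx": 0,"ty": 0,"tz": 0,"wx": 0,"wy": 0,"wz": 0,"fingers": 1},
  ],
)

```text
time: 24.35
tcp_pos: [0.6359, 0.1086, 0.0471]
tool_rot: [-3.141, -0.07, -0.001]
force: [-0.0, 0.3, -2.2]
opening: 0.0596
```

Request:
servo_tool(
  moves=[
    {"tx": 0,"ty": 0,"tz": 0.01,"wx": 0,"wy": 0,"wz": 0,"fingers": 1},
    {"tx": 0,"ty": 0,"tz": 0,"wx": 0,"wy": 0,"wz": 0,"fingers": 1},
    {"tx": 0,"ty": 0,"tz": 0.01,"wx": 0,"wy": 0,"wz": 0,"fingers": 1},
    {"tx": 0,"ty": 0,"tz": 0,"wx": 0,"wy": 0,"wz": 0,"fingers": 1},
  ],
)

```text
time: 24.85
tcp_pos: [0.6359, 0.1086, 0.0465]
tool_rot: [-3.141, -0.07, -0.001]
force: [-1.7, -0.3, 6.3]
opening: 0.0595
```

Request:
servo_tool(
  moves=[
    {"tx": 0,"ty": 0,"tz": 0,"wx": 0,"wy": 0,"wz": 0,"fingers": -0.1},
    {"tx": 0,"ty": 0,"tz": 0,"wx": 0,"wy": 0,"wz": 0,"fingers": -0.5},
    {"tx": 0,"ty": 0,"tz": 0,"wx": 0,"wy": 0,"wz": 0,"fingers": -1},
    {"tx": 0,"ty": 0,"tz": 0,"wx": 0,"wy": 0,"wz": 0,"fingers": -1},
    {"tx": 0,"ty": 0,"tz": 0,"wx": 0,"wy": 0,"wz": 0,"fingers": -1},
  ],
)

```text
time: 25.48
tcp_pos: [0.6356, 0.1085, 0.0455]
tool_rot: [3.141, 0.07, -0.0]
force: [0.2, 0.2, 1.1]
opening: 0.0922
```

Request:
servo_tool(
  moves=[
    {"tx": 0,"ty": 0,"tz": -0.3,"wx": 0,"wy": 0,"wz": 0,"fingers": -1},
    {"tx": 0,"ty": 0,"tz": -0.6,"wx": 0,"wy": 0,"wz": 0,"fingers": -1},
    {"tx": 0,"ty": 0,"tz": -0.8,"wx": 0,"wy": 0,"wz": 0,"fingers": -1},
    {"tx": 0,"ty": 0,"tz": -0.5,"wx": 0,"wy": 0,"wz": 0,"fingers": -1},
    {"tx": 0,"ty": 0,"tz": 0,"wx": 0,"wy": 0,"wz": 0,"fingers": -1},
  ],
)

```text
time: 26.1
tcp_pos: [0.6376, 0.1089, 0.1816]
tool_rot: [-3.14, -0.07, -0.01]
force: [0.7, -0.6, 0.1]
opening: 0.0917
```

Request:
servo_tool(
  moves=[
    {"tx": 0,"ty": 0.43,"tz": 0,"wx": 0,"wy": 0,"wz": 0,"fingers": -1},
    {"tx": 0,"ty": 0.43,"tz": 0,"wx": 0,"wy": 0,"wz": 0,"fingers": -1},
    {"tx": 0,"ty": 0.43,"tz": 0,"wx": 0,"wy": 0,"wz": 0,"fingers": -1},
    {"tx": 0,"ty": 0.43,"tz": 0,"wx": 0,"wy": 0,"wz": 0,"fingers": -1},
    {"tx": 0,"ty": 0.43,"tz": 0,"wx": 0,"wy": 0,"wz": 0,"fingers": -1},
    {"tx": 0,"ty": 0,"tz": 0,"wx": 0,"wy": 0,"wz": 0,"fingers": -1},
    {"tx": 0,"ty": 0,"tz": 0,"wx": 0,"wy": 0,"wz": 0,"fingers": -1},
  ],
)

```text
time: 26.98
tcp_pos: [0.641, -0.0198, 0.1771]
tool_rot: [-3.14, -0.069, 0.001]
force: [-0.3, 0.2, -0.3]
opening: 0.0922
```

```bash
python3 - <<'E'
from h import *
c,im=look("wrist","pics/w10.png"); print(proj(c,[.6415,-.019,.09]),telemetry.state()["tcp_pos"])
E
```

```text
[277.25948319 218.85164122] [ 0.64105774 -0.01951956  0.17717871]
```

View pics/w10.png

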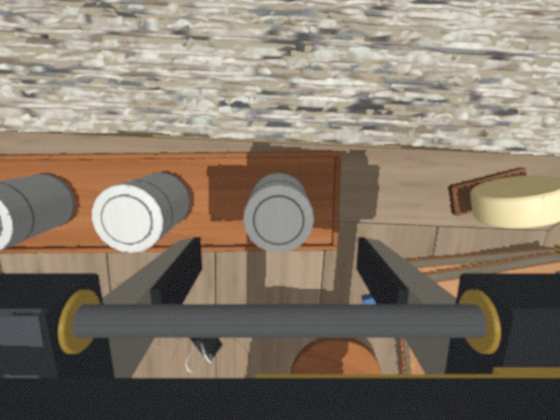

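The right lid is at (278,218) against a predicted (277,219), and the clock is well clear. Descending.

Request:
servo_tool(
  moves=[
    {"tx": 0.01,"ty": 0,"tz": 0.4,"wx": 0,"wy": 0,"wz": 0,"fingers": -1},
    {"tx": 0,"ty": 0,"tz": 0.6,"wx": 0,"wy": 0,"wz": 0,"fingers": -1},
    {"tx": 0,"ty": 0,"tz": 0.6,"wx": 0,"wy": 0,"wz": 0,"fingers": -1},
    {"tx": 0,"ty": 0,"tz": 0.4,"wx": 0,"wy": 0,"wz": 0,"fingers": -1},
    {"tx": 0,"ty": 0,"tz": 0.18,"wx": 0,"wy": 0,"wz": 0,"fingers": -1},
    {"tx": 0,"ty": 0,"tz": 0,"wx": 0,"wy": 0,"wz": 0,"fingers": -1},
    {"tx": 0,"ty": 0,"tz": 0,"wx": 0,"wy": 0,"wz": 0,"fingers": -1},
  ],
)

```text
time: 27.9
tcp_pos: [0.6428, -0.0201, 0.0479]
tool_rot: [3.141, 0.07, 0.003]
force: [-0.5, -0.2, -0.5]
opening: 0.092
```

Request:
servo_tool(
  moves=[
    {"tx": 0,"ty": 0,"tz": 0,"wx": 0,"wy": 0,"wz": 0,"fingers": -0.1},
    {"tx": 0,"ty": 0,"tz": 0,"wx": 0,"wy": 0,"wz": 0,"fingers": -0.2},
    {"tx": 0,"ty": 0,"tz": 0,"wx": 0,"wy": 0,"wz": 0,"fingers": -0.25},
    {"tx": 0,"ty": 0,"tz": 0,"wx": 0,"wy": 0,"wz": 0,"fingers": -0.25},
    {"tx": 0,"ty": 0,"tz": 0,"wx": 0,"wy": 0,"wz": 0,"fingers": 1},
    {"tx": 0,"ty": 0,"tz": 0,"wx": 0,"wy": 0,"wz": 0,"fingers": 1},
    {"tx": 0,"ty": 0,"tz": 0,"wx": 0,"wy": 0,"wz": 0,"fingers": 1},
  ],
  force=20,
)

```text
time: 28.78
tcp_pos: [0.6421, -0.0203, 0.047]
tool_rot: [-3.141, -0.07, -0.0]
force: [-1.1, 1.6, 5.5]
opening: 0.0596
```

Request:
servo_tool(
  moves=[
    {"tx": 0,"ty": 0,"tz": -0.1,"wx": 0,"wy": 0,"wz": 0,"fingers": 1},
    {"tx": 0,"ty": 0,"tz": -0.2,"wx": 0,"wy": 0,"wz": 0,"fingers": 1},
    {"tx": 0,"ty": 0,"tz": -0.25,"wx": 0,"wy": 0,"wz": 0,"fingers": 1},
    {"tx": 0,"ty": 0,"tz": -0.2,"wx": 0,"wy": 0,"wz": 0,"fingers": 1},
    {"tx": 0,"ty": 0,"tz": -0.1,"wx": 0,"wy": 0,"wz": 0,"fingers": 1},
    {"tx": 0,"ty": 0,"tz": 0,"wx": 0,"wy": 0,"wz": 0,"fingers": 1},
    {"tx": 0,"ty": 0,"tz": 0,"wx": 0,"wy": 0,"wz": 0,"fingers": 1},
    {"tx": 0,"ty": 0,"tz": 0,"wx": 0,"wy": 0,"wz": 0,"fingers": 1},
  ],
)

```text
time: 29.78
tcp_pos: [0.6416, -0.0203, 0.0973]
tool_rot: [-3.141, -0.07, 0.001]
force: [0.2, -0.2, -2.0]
opening: 0.0595
```

```bash
python3 - <<'E'
from h import *
c,im=look("scene","pics/s8.png"); f=[]
for i in range(4): f.append(telemetry.state()["force"]); look("wrist","pics/w11.png")
print(np.round(f,2)); cv2.imwrite("pics/s8z.png",cv2.resize(im[100:280,200:400],None,fx=3,fy=3))
E
```

```text
[[ 0.24  0.22 -1.36]
 [ 0.54 -0.23 -1.43]
 [-0.87 -0.42 -1.52]
 [ 0.38 -0.37 -1.05]]
```

View pics/s8z.png

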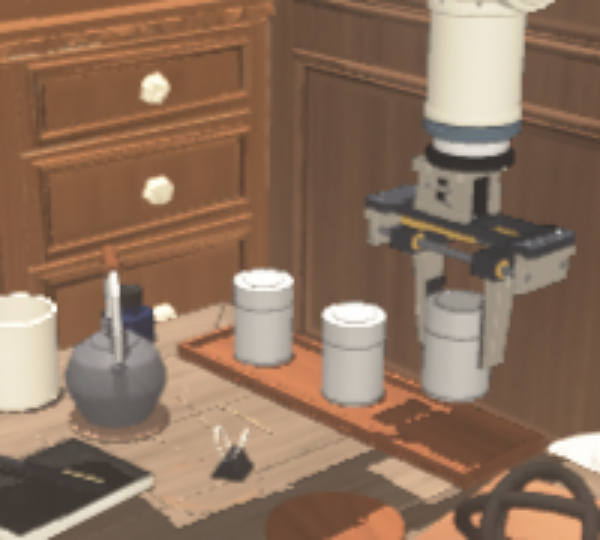

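The right tin is light too (about 1.4 N), so the left is confirmed as the heaviest. Putting the right one back.

Request:
servo_tool(
  moves=[
    {"tx": 0,"ty": 0,"tz": 0.15,"wx": 0,"wy": 0,"wz": 0,"fingers": 1},
    {"tx": 0,"ty": 0,"tz": 0.25,"wx": 0,"wy": 0,"wz": 0,"fingers": 1},
    {"tx": 0,"ty": 0,"tz": 0.22,"wx": 0,"wy": 0,"wz": 0,"fingers": 1},
    {"tx": 0,"ty": 0,"tz": 0.12,"wx": 0,"wy": 0,"wz": 0,"fingers": 1},
    {"tx": 0,"ty": 0,"tz": 0.06,"wx": 0,"wy": 0,"wz": 0,"fingers": 1},
    {"tx": 0,"ty": 0,"tz": 0.03,"wx": 0,"wy": 0,"wz": 0,"fingers": 1},
    {"tx": 0,"ty": 0,"tz": 0.01,"wx": 0,"wy": 0,"wz": 0,"fingers": 1},
    {"tx": 0,"ty": 0,"tz": 0,"wx": 0,"wy": 0,"wz": 0,"fingers": 1},
  ],
)

```text
time: 31.02
tcp_pos: [0.6422, -0.0203, 0.0477]
tool_rot: [3.141, 0.07, 0.001]
force: [-1.0, 0.8, -1.9]
opening: 0.0597
```

Request:
servo_tool(
  moves=[
    {"tx": 0,"ty": 0,"tz": 0.01,"wx": 0,"wy": 0,"wz": 0,"fingers": 1},
    {"tx": 0,"ty": 0,"tz": 0,"wx": 0,"wy": 0,"wz": 0,"fingers": 1},
    {"tx": 0,"ty": 0,"tz": 0.01,"wx": 0,"wy": 0,"wz": 0,"fingers": 1},
    {"tx": 0,"ty": 0,"tz": 0,"wx": 0,"wy": 0,"wz": 0,"fingers": 1},
  ],
)

```text
time: 31.52
tcp_pos: [0.6422, -0.0203, 0.047]
tool_rot: [3.141, 0.07, 0.001]
force: [-2.3, -0.5, 5.9]
opening: 0.06
```

Request:
servo_tool(
  moves=[
    {"tx": 0,"ty": 0,"tz": 0,"wx": 0,"wy": 0,"wz": 0,"fingers": -0.1},
    {"tx": 0,"ty": 0,"tz": 0,"wx": 0,"wy": 0,"wz": 0,"fingers": -0.5},
    {"tx": 0,"ty": 0,"tz": 0,"wx": 0,"wy": 0,"wz": 0,"fingers": -1},
    {"tx": 0,"ty": 0,"tz": 0,"wx": 0,"wy": 0,"wz": 0,"fingers": -1},
    {"tx": 0,"ty": 0,"tz": 0,"wx": 0,"wy": 0,"wz": 0,"fingers": -1},
  ],
)

```text
time: 32.15
tcp_pos: [0.6419, -0.0203, 0.0461]
tool_rot: [-3.141, -0.07, 0.0]
force: [0.6, -0.5, 0.6]
opening: 0.0917
```

Request:
servo_tool(
  moves=[
    {"tx": 0,"ty": 0,"tz": -0.3,"wx": 0,"wy": 0,"wz": 0,"fingers": -1},
    {"tx": 0,"ty": 0,"tz": -0.6,"wx": 0,"wy": 0,"wz": 0,"fingers": -1},
    {"tx": 0,"ty": 0,"tz": -0.8,"wx": 0,"wy": 0,"wz": 0,"fingers": -1},
    {"tx": 0,"ty": 0,"tz": -0.5,"wx": 0,"wy": 0,"wz": 0,"fingers": -1},
    {"tx": 0,"ty": 0,"tz": 0,"wx": 0,"wy": 0,"wz": 0,"fingers": -1},
  ],
)

```text
time: 32.78
tcp_pos: [0.6439, -0.0204, 0.1822]
tool_rot: [3.14, 0.07, 0.01]
force: [-0.3, 0.4, -0.4]
opening: 0.0918
```

Request:
servo_tool(
  moves=[
    {"tx": 0,"ty": -0.4,"tz": 0,"wx": 0,"wy": 0,"wz": 0,"fingers": -1},
    {"tx": 0,"ty": -0.6,"tz": 0,"wx": 0,"wy": 0,"wz": 0,"fingers": -1},
    {"tx": 0,"ty": -0.6,"tz": 0,"wx": 0,"wy": 0,"wz": 0,"fingers": -1},
    {"tx": 0,"ty": -0.6,"tz": 0,"wx": 0,"wy": 0,"wz": 0,"fingers": -1},
    {"tx": 0,"ty": -0.6,"tz": 0,"wx": 0,"wy": 0,"wz": 0,"fingers": -1},
    {"tx": 0,"ty": -0.6,"tz": 0,"wx": 0,"wy": 0,"wz": 0,"fingers": -1},
    {"tx": 0,"ty": -0.6,"tz": 0,"wx": 0,"wy": 0,"wz": 0,"fingers": -1},
    {"tx": 0,"ty": -0.28,"tz": 0,"wx": 0,"wy": 0,"wz": 0,"fingers": -1},
  ],
)

```text
time: 33.78
tcp_pos: [0.6291, 0.2388, 0.1767]
tool_rot: [3.14, 0.073, -0.004]
force: [0.0, 0.1, 0.2]
opening: 0.0916
```

Request:
servo_tool(
  moves=[
    {"tx": 0,"ty": 0,"tz": 0,"wx": 0,"wy": 0,"wz": 0,"fingers": -1},
    {"tx": 0,"ty": 0,"tz": 0,"wx": 0,"wy": 0,"wz": 0,"fingers": -1},
    {"tx": 0,"ty": 0,"tz": 0,"wx": 0,"wy": 0,"wz": 0,"fingers": -1},
  ],
)

```text
time: 34.15
tcp_pos: [0.6307, 0.2351, 0.1782]
tool_rot: [3.141, 0.068, -0.0]
force: [-0.5, 0.2, 0.5]
opening: 0.0917
```

```bash
python3 - <<'E'
from h import *
c,im=look("wrist","pics/w12.png"); print(proj(c,[.631,.2363,.09]),telemetry.state()["tcp_pos"])
E
```

```text
[276.67573211 218.83583855] [0.63075448 0.23517019 0.17825594]
```

View pics/w12.png

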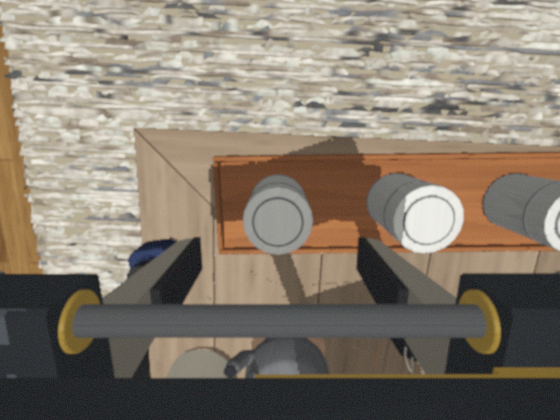

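The left lid is at (278,220), where it was left. Gripping it, then lifting high.

Request:
servo_tool(
  moves=[
    {"tx": 0.01,"ty": -0.02,"tz": 0.4,"wx": 0,"wy": 0,"wz": 0,"fingers": -1},
    {"tx": 0,"ty": 0,"tz": 0.6,"wx": 0,"wy": 0,"wz": 0,"fingers": -1},
    {"tx": 0,"ty": 0,"tz": 0.6,"wx": 0,"wy": 0,"wz": 0,"fingers": -1},
    {"tx": 0,"ty": 0,"tz": 0.4,"wx": 0,"wy": 0,"wz": 0,"fingers": -1},
    {"tx": 0,"ty": 0,"tz": 0.2,"wx": 0,"wy": 0,"wz": 0,"fingers": -1},
    {"tx": 0,"ty": 0,"tz": 0,"wx": 0,"wy": 0,"wz": 0,"fingers": -1},
    {"tx": 0,"ty": 0,"tz": 0,"wx": 0,"wy": 0,"wz": 0,"fingers": -1},
  ],
)

```text
time: 35.08
tcp_pos: [0.632, 0.2376, 0.0474]
tool_rot: [-3.14, -0.069, -0.003]
force: [1.1, 0.0, -0.3]
opening: 0.0918
```

Request:
servo_tool(
  moves=[
    {"tx": 0,"ty": 0,"tz": 0,"wx": 0,"wy": 0,"wz": 0,"fingers": -0.1},
    {"tx": 0,"ty": 0,"tz": 0,"wx": 0,"wy": 0,"wz": 0,"fingers": -0.2},
    {"tx": 0,"ty": 0,"tz": 0,"wx": 0,"wy": 0,"wz": 0,"fingers": -0.25},
    {"tx": 0,"ty": 0,"tz": 0,"wx": 0,"wy": 0,"wz": 0,"fingers": -0.25},
    {"tx": 0,"ty": 0,"tz": 0,"wx": 0,"wy": 0,"wz": 0,"fingers": 1},
    {"tx": 0,"ty": 0,"tz": 0,"wx": 0,"wy": 0,"wz": 0,"fingers": 1},
    {"tx": 0,"ty": 0,"tz": 0,"wx": 0,"wy": 0,"wz": 0,"fingers": 1},
    {"tx": 0,"ty": 0,"tz": 0,"wx": 0,"wy": 0,"wz": 0,"fingers": 1},
  ],
  force=40,
)

```text
time: 36.08
tcp_pos: [0.6312, 0.2372, 0.0465]
tool_rot: [3.141, 0.07, 0.0]
force: [-1.5, -2.7, 5.3]
opening: 0.0595
```

Request:
servo_tool(
  moves=[
    {"tx": 0,"ty": 0,"tz": -0.2,"wx": 0,"wy": 0,"wz": 0,"fingers": 1},
    {"tx": 0,"ty": 0,"tz": -0.4,"wx": 0,"wy": 0,"wz": 0,"fingers": 1},
    {"tx": 0,"ty": 0,"tz": -0.5,"wx": 0,"wy": 0,"wz": 0,"fingers": 1},
    {"tx": 0,"ty": 0,"tz": -0.5,"wx": 0,"wy": 0,"wz": 0,"fingers": 1},
    {"tx": 0,"ty": 0,"tz": -0.5,"wx": 0,"wy": 0,"wz": 0,"fingers": 1},
    {"tx": 0,"ty": 0,"tz": -0.4,"wx": 0,"wy": 0,"wz": 0,"fingers": 1},
    {"tx": 0,"ty": 0,"tz": -0.3,"wx": 0,"wy": 0,"wz": 0,"fingers": 1},
    {"tx": 0,"ty": 0,"tz": -0.1,"wx": 0,"wy": 0,"wz": 0,"fingers": 1},
  ],
)

```text
time: 37.08
tcp_pos: [0.6313, 0.2378, 0.2211]
tool_rot: [-3.14, -0.07, -0.002]
force: [0.0, -0.1, -5.5]
opening: 0.0594
```

Request:
servo_tool(
  moves=[
    {"tx": 0,"ty": 0,"tz": 0,"wx": 0,"wy": 0,"wz": 0,"fingers": 1},
    {"tx": 0,"ty": 0,"tz": 0,"wx": 0,"wy": 0,"wz": 0,"fingers": 1},
    {"tx": 0,"ty": 0,"tz": 0,"wx": 0,"wy": 0,"wz": 0,"fingers": 1},
    {"tx": 0,"ty": 0,"tz": 0,"wx": 0,"wy": 0,"wz": 0,"fingers": 1},
    {"tx": 0,"ty": 0,"tz": 0,"wx": 0,"wy": 0,"wz": 0,"fingers": 1},
    {"tx": 0,"ty": 0,"tz": 0,"wx": 0,"wy": 0,"wz": 0,"fingers": 1},
  ],
)

```text
time: 37.83
tcp_pos: [0.6311, 0.2375, 0.2201]
tool_rot: [3.141, 0.07, -0.0]
force: [0.2, -0.8, -5.0]
opening: 0.0595
```

```bash
python3 - <<'E'
from h import *
c,im=look("scene","pics/s9.png")
cv2.imwrite("pics/s9z.png",cv2.resize(im[60:320,180:460],None,fx=2.25,fy=2.25))
c,it=look("top","pics/t2.png")
cv2.imwrite("pics/t2z.png",cv2.resize(it[140:290,180:380],None,fx=4,fy=4,interpolation=cv2.INTER_CUBIC))
m=(it.min(2)>185)
for u0,v0,u1,v1 in [(255,142,283,172),(295,140,323,170)]:
    y,x=np.nonzero(m[v0:v1,u0:u1]); print(onz(c,x.mean()+u0,y.mean()+v0,.09))
s=telemetry.state(); print(s["force"],s["tcp_pos"],s["time"])
E
```

```text
[0.63390797 0.105787   0.09      ]
[ 0.63921884 -0.01986583  0.09      ]
[ 0.18001325 -0.36698927 -5.44595798] [0.63114156 0.23746806 0.22020806] 37.925
```

View pics/s9z.png

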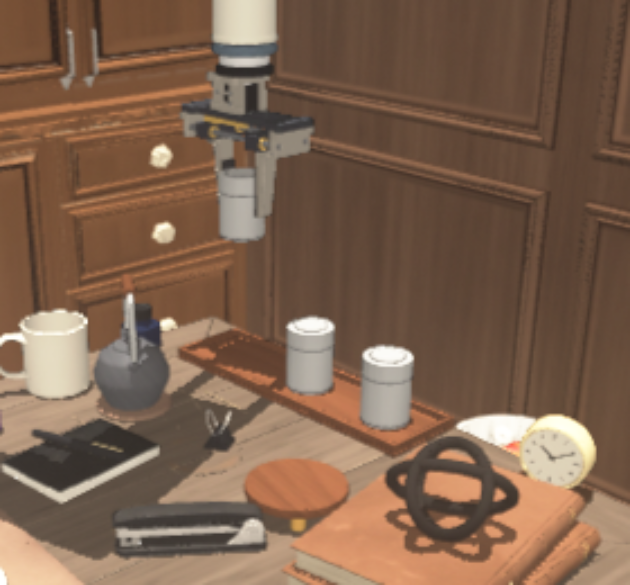

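View pics/t2z.png

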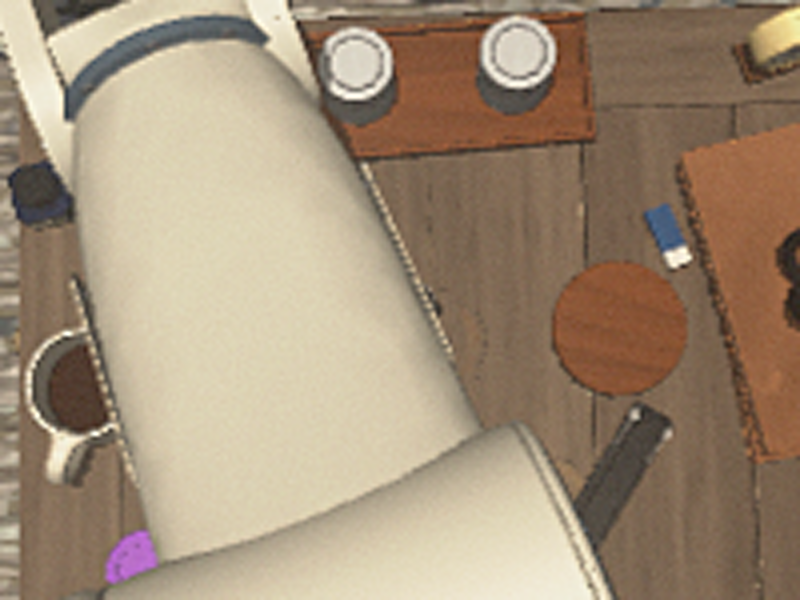

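The tin is held upright at TCP z = 0.22, so its centre is near 0.22 m. The light tins stand where they were: R moved under 1 mm, and M reads about 4 mm off with the arm partly covering its lid. The pot is on the coaster and the bystanders look undisturbed. Signing off.

```bash
python3 - <<'E'
from h import *
print(telemetry.state()["joint_vel"]); print(r.sign_off())
E
```

```text
[ 0.00169895  0.00086266 -0.00040153  0.00083349 -0.00128059  0.00047881]
the job is handed in; nothing more can be done
None
```

I set the teapot upright on the coaster and let go. Then I lifted the three tins in turn and handed the job in at about 38 s, holding the heaviest, which is the left one. The sign-off gave no verdict.

- **Weights felt:** the left tin pulled about 5.3 N, the middle about 1.8 N and the right about 1.4 N. I put the left tin back after weighing it, lifted the other two, then picked the left one up again.
- **Final hold:** the left tin is upright and still in the gripper, with its centre about 0.22 m above the desk and a steady 5.0–5.5 N on the wrist.
- **Light tins:** both stand upright on the tray. From the top camera the right one is within 1 mm of its starting place. The middle one reads about 4 mm off, but the arm partly covered its lid, so that reading is less certain. The limit is 30 mm.
- **Teapot and bystanders:** the pot stands upright on the coaster, and its grip was within about 3 pixels of the predicted spot in the wrist view. I saw no bystander moved in the pictures, but I did not measure them; the mug and clip were partly hidden by the arm in the last top view.
- **Failed call:** the first three move calls were refused because some keys were missing. Nothing moved, and I resent them.

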